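Tip the parts tray and scoop the screws into the dish

ROBOT

A 6-joint arm with a two-finger parallel gripper is mounted at the origin on a cart in front of the work surface, level with it; the furniture and walls round the work are solid. World frame = base frame: x ahead of the robot, y to its left, z up, the work surface at z = 0. Lengths are in mm, angles in rad, forces in N, time in s.
With the tool pointing down it reaches from about 400 to 925 mm from the base axis. Payload 12.5 kg.
Tool frame: the origin (TCP) lies on the mounting face of the last link; the fingertips stand 190 mm ahead of it and the grasp point (between the pads) lies 171 mm ahead of it; z points along the fingers, y is the line along which they close (so a half turn about z gives the same grasp; the last joint's range is limited). The gripper opens to 95 mm and grips with 3 to 60 N. Pads are 20 mm wide; open, the fingers measure 119 mm over their backs; the gripper's body (75 mm by 180 mm) begins 59 mm behind the grasp point.
Start: joints at [1.105, 0.491, 1.559, -0, 1.092, -0.106], TCP at [220.031, 584.988, 404.761] pointing down, gripper open.
Joint ranges: [-3.1, 3.1], [-0.84, 2.19], [0.05, 2.79], [-1.13, 4.28], [0.06, 2.93], [-2.69, 2.69]. Speed limits (rad/s): [2.22, 2.22, 2.79, 3.14, 3.14, 3.14].

INTERFACE

Orientations are given as [roll, pitch, yaw] about the fixed x, y, z axes, in that order (R = Rz(yaw) Ry(pitch) Rx(roll)).
In Python, from cell import * gives the robot as it stands.
- The arm moves only by the tool arm_command, never from a script. Its argument "rows" is a list that holds one entry, the list of rows, each a list of 7 numbers: the shift along the tool's x, y, z normalised to -1 to 1, where 1 is 0.15 m, then the turn, a rotation vector about the tool's x, y, z normalised to -1 to 1, where 1 is 360 degrees, then the opening, from -1 (shut) to 1 (fully open). A call has 1 to 10 rows; each row is the pose to reach, as a shift and turn from the pose commanded when the call began, along the tool's axes at that moment, turning the shorter way round; what a row does not reach only later rows make up. A row lasts 1/12 s, in which the tool goes at most 41.7 mm and 7.16 degrees, less where a joint would pass 70% of its speed; a pose out of reach is approached as far as the arm can. A call with a number of a shift or a turn outside -1 to 1 is refused whole. A call with a gripper value outside its range is refused whole. The fingers move at their own pace and stop on an object; the grip force is fixed at half the most. Time passes only in rows, so rows that repeat a pose let the fingers close. It gives the time, the measured TCP pose, the force, the opening and the grip force at its end, in the units of the state.
- state(): the state, without advancing time (a new reading comes with each control period).
- read_camera(name): name is "scene" or "top" or "wrist"; returns (picture, depth): 400x640x3 uint8, red, green, blue; 400x640 float32, mm along the optical axis (not along the pixel's ray), 0 where there is no reading.
- get_calibration(name): a dict with "camera_matrix" (3x3 intrinsics, pixels), "position" and "orientation" of the camera in the world; the wrist camera has in their place "hand_eye" (4x4, takes a point from camera to tool coordinates, whose origin is the TCP and whose axes are the flange's). Camera axes: x right, y up, looking along -z (the intrinsics and any distortion apply to the point x, -y, -z); pixel columns grow to the right and rows downward; lengths in mm; the calibration is good to about 2 mm. A picture is of the moment at which its call begins: read the wrist's pose just before it. get_calibration takes no time and is no camera call.
- job_done(): hands the job in; it is judged then, once.
The state is a dict: "t": time; "joints": joint angles; "qvel": joint speeds; "tau": joint torques, N m; "eef_pos": TCP position; "tcp_rot": TCP orientation; "ft_force": force on the tool from outside, world axes, zero at the start; "moment": the same for the moment, N m; "opening": opening from 0.0 (shut) to 1.0 (fully open); "grip_force": force on a finger pad.
Only numpy, scipy, OpenCV 4.12 (cv2) and the standard library are available. Lean on these libraries where they do the work, as an engineer would, in place of code of your own. Each camera call takes 0.05 s, during which the arm holds its last target. There are 200 camera calls.

TASK

Six cap screws lie scattered in the flat steel parts tray. Lift the tray by its black bar until all the screws slide down into the narrow end, and leave it standing tipped on its stiff hinges while you scoop: take the blue-handled scoop, gather the heap with it and tip at least five of the screws into the metal dish, spilling none on the bench (a screw left behind in the tray is fine). Finish by laying the empty scoop flat on the bench, with the dish where it was and the other things on the bench left alone.

Things in the scene. Friction and masses are not known exactly. Their poses are not given: they have to be found in the camera images.
- tray_stand: Grey stand of the tilting parts tray, 112 x 185 mm, screwed to the bench. Origin on the bench under the middle of the hinge axis, which is 34 mm up and runs along x under the tray's narrow end. -y points from the hinge along the tray to the black lifting bar.
- pan (a joint): Angle of the steel tray on its hinges: 0 = flat on its rests, grows as the bar end is lifted about the hinge axis, stop at 0.75 rad. Stiff torque hinges (1.3 N m) hold it at any angle; lifting at the bar takes about 8 N. Polished steel: screws slide from 0.15 to 0.25 rad on, those held by the slanting side walls later.
- pan_low (a point): On the tray floor, mid-foot of the narrow end wall, 3 mm above the hinge axis; tips with the tray. y: along the floor, out through that wall; z: normal to the floor. Floor y 0 to -200: 67 mm wide to y -66, widening to 124 at y -136 and on. Rim above floor: 54 at y 0, 35 at y -66, 24 at the wide end; walls upright, leaning out by 3 mm at the wide end.
- pan_bar (a point): Middle of the black round lifting bar at the tray's wide end: 11 mm thick, 90 mm long, parallel to the hinge, 52 mm above the bench when flat; 245 mm from the hinge along the tray, 43 mm outside the end wall, 18 mm above the hinge line; carried by thin rods 40 mm either side of the middle. It may turn in the grip. Axes of pan_low.
- scoop: Steel hand scoop with blue handle, 0.13 kg, lying flat. Origin: centre of its pan's underside; y out of the mouth, z up. Pan 61 mm wide, y -26 to +26, floor 2 mm thick, thin front edge; sides and back wall 26 mm high at the back, sides falling to 2 mm at the mouth. Handle 12 mm wide (x), 17 mm high, rising back from y -43, z 42 to y -115, z 103 mm. As polished as the tray.
- scoop_grip (a point): Point on the axis of the scoop's blue handle at which to grip it across x: y -79 mm, z 72.5 mm in the scoop's frame, whose axes it has.
- scoop_edge (a point): Middle of the scoop's front edge, at the underside: y +26 mm, z 0 in the scoop's frame.
- scoop_load (a point): Middle of the space in the scoop's pan, 8 mm above its underside: y 0, z 8 mm in the scoop's frame.
- dish: Open round aluminium bowl on the bench, 120 mm across its rim, 40 mm high, wall 3 mm, inner floor 5 mm above the bench, 0.15 kg, loose. Origin: centre of its underside, z up.
- screw_1: Steel cap screw lying in the tray, 22 mm long (its y axis), head 12 to 13 mm across, about 12 g. Origin: the middle of the side on which it first lies.
- screw_2: Steel cap screw lying in the tray, 22 mm long (its y axis), head 12 to 13 mm across, about 12 g. Origin: the middle of the side on which it first lies.
- screw_3: Steel cap screw lying in the tray, 22 mm long (its y axis), head 12 to 13 mm across, about 12 g. Origin: the middle of the side on which it first lies.
- screw_4: Steel cap screw lying in the tray, 22 mm long (its y axis), head 12 to 13 mm across, about 12 g. Origin: the middle of the side on which it first lies.
- screw_5: Steel cap screw lying in the tray, 22 mm long (its y axis), head 12 to 13 mm across, about 12 g. Origin: the middle of the side on which it first lies.
- screw_6: Steel cap screw lying in the tray, 22 mm long (its y axis), head 12 to 13 mm across, about 12 g. Origin: the middle of the side on which it first lies.
- hex_driver: Bystander: hex driver with a red wing handle, 138 x 88 x 17 mm, on the bench behind. Origin under its middle.
- hex_key_1: Bystander: black hex key, 29 x 78 x 5 mm, on the bench. Origin under its middle.
- calculator: Bystander: desk calculator, 185 x 116 x 30 mm. Origin under its middle.
- tape_roll: Bystander: blue roll of tape lying flat, 100 mm wide, 19 mm high. Origin: centre of its underside.
- blue_marker: Bystander: white marker pen with a blue cap, 134 mm long, 12 mm thick. Origin under its middle.

How it is judged:
By the outcome, as a careful person would: the job done as asked, in the order asked, and still so for the second after the job is handed in, with the robot touching nothing.
It also fails if it takes over 72 s, if anything falls off the work surface, if the arm or the gripper's body presses on something with over 40 N, if the wrist force passes 120 N, or if a joint passes its speed limit or range.

## Working session

There is one attempt and no reset: what is moved stays moved. The work goes in short steps, Python scripts to look and compute and a tool call to move; the robot and the scene stay as the last step left them, time stands still between calls to the robot, and variables do not carry over. Pictures are saved under pics/ and viewed, at most 10 in all, crops included, and the job is handed in when it is done.

Besides the shell and the picture viewer there is one more tool, called after "Emit:" as name(argument=value, ...), one argument or row to a line, values as JSON. arm_command: Moves the arm, as the interface text tells. Its arguments: {"type":"object","properties":{"rows":{"type":"array","items":{"type":"array","items":{"type":"array","items":{"type":"number","minimum":-1,"maximum":1}}}}},"required":["rows"]}

```bash
ls; mkdir -p pics; python3 - <<'E'
from cell import *
import cv2
print(state())
for n in("scene","top","wrist"):
    p,d=read_camera(n); c=get_calibration(n); print(n,c)
    import numpy as np
    np.savez(f"pics/{n}0.npz",p=p,d=d)
    cv2.imwrite(f"pics/{n}0.png",p[:,:,::-1])
E
```

```text
pics
{'t': 0.0, 'joints': array([ 1.10541370e+00,  4.91536082e-01,  1.55941025e+00, -3.15014234e-05,
        1.09169408e+00, -1.05572383e-01]), 'qvel': array([ 1.51015108e-05, -4.59747837e-04,  1.47399111e-03,  1.01383740e-03,
        1.07651972e-03, -5.14466404e-04]), 'tau': array([ 2.84691254e-03, -6.12626910e+01, -2.58173704e+01,  6.92936475e-02,
        4.82453650e-02, -1.10187218e-04]), 'eef_pos': array([220.0136035 , 584.96760527, 404.18972716]), 'tcp_rot': array([-3.14054779e+00, -8.26246248e-05,  2.78179690e+00]), 'ft_force': array([-0.33927208, -0.28781628,  0.16144035]), 'moment': array([0.01602984, 0.02290654, 0.03862263]), 'grip_force': 0.0, 'opening': 0.99629737929995}
scene {'camera_matrix': array([[382.19596006,   0.        , 320.05187794],
       [  0.        , 382.19596006, 205.07492801],
       [  0.        ,   0.        ,   1.        ]]), 'position': array([-162.46578455, -533.22979068,  593.52064656]), 'orientation': array([ 1.03933374, -0.01293753, -0.91552725])}
top {'camera_matrix': array([[519.94736612,   0.        , 306.71182784],
       [  0.        , 519.94736612, 204.21055466],
       [  0.        ,   0.        ,   1.        ]]), 'position': array([ 300.51608152,    1.83496821, 1467.54596542]), 'orientation': array([ 0.16807631, -0.0129708 , -1.55796387])}
wrist {'camera_matrix': array([[310.51575551,   0.        , 324.72549592],
       [  0.        , 310.51575551, 197.11980859],
       [  0.        ,   0.        ,   1.        ]]), 'hand_eye': array([[ 1.95682537e-04,  9.63654756e-01,  2.67150657e-01,
         7.62602020e+01],
       [ 9.99999964e-01, -1.39651600e-04, -2.28734614e-04,
        -6.34547799e-01],
       [-1.83113182e-04,  2.67150692e-01, -9.63654748e-01,
         1.98933019e+01],
       [ 0.00000000e+00,  0.00000000e+00,  0.00000000e+00,
         1.00000000e+00]])}
```

View pics/top0.png

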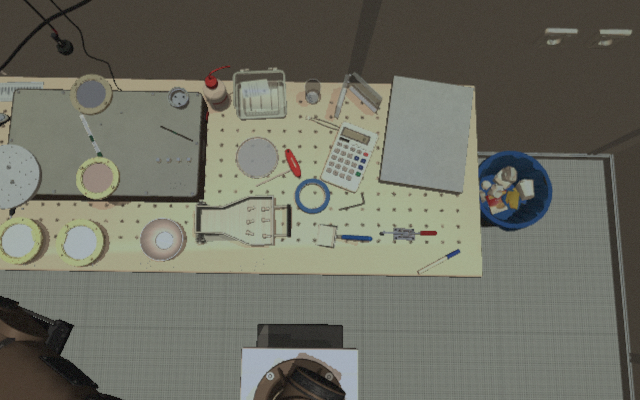

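View pics/scene0.png

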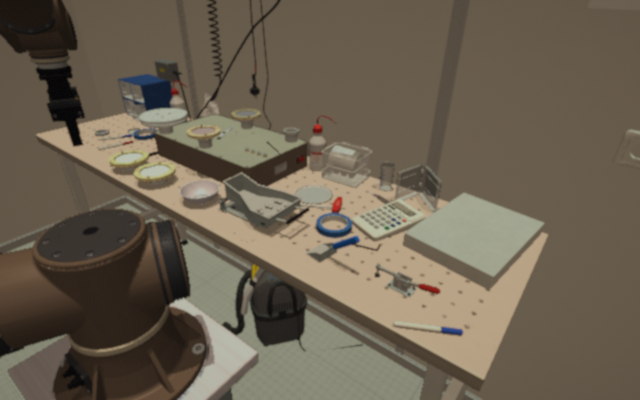

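```bash
cat > h.py <<'E'
from cell import *
import numpy as np, cv2
from scipy.spatial.transform import Rotation as R
def cam(n,s=None):
    c=get_calibration(n); K=c["camera_matrix"]
    if "hand_eye" in c:
        s=s or state(); T=np.eye(4); T[:3,:3]=R.from_euler('xyz',s["tcp_rot"]).as_matrix(); T[:3,3]=s["eef_pos"]
        T=T@c["hand_eye"]
    else:
        T=np.eye(4); T[:3,:3]=R.from_euler('xyz',c["orientation"]).as_matrix(); T[:3,3]=c["position"]
    return K,T
def cloud(n,d,s=None):
    K,T=cam(n,s); v,u=np.mgrid[:d.shape[0],:d.shape[1]]
    P=np.stack([(u-K[0,2])/K[0,0]*d,-(v-K[1,2])/K[1,1]*d,-d],-1)
    return P@T[:3,:3].T+T[:3,3]
def proj(n,P,s=None):
    K,T=cam(n,s); q=(np.atleast_2d(P)-T[:3,3])@T[:3,:3]
    return np.c_[K[0,2]-K[0,0]*q[:,0]/q[:,2],K[1,2]+K[1,1]*q[:,1]/q[:,2]]
def shot(n,tag,s=None):
    s=state(); p,d=read_camera(n); np.savez(f"pics/{tag}.npz",p=p,d=d,pos=s["eef_pos"],rot=s["tcp_rot"])
    return p,d,s
E
python3 - <<'E'
from h import *
z=np.load("pics/top0.npz");p,d=z["p"],z["d"]
X=cloud("top",d)
for u,v in [(163,240),(163,222),(289,208),(289,222),(289,234),(199,210),(199,233),(320,235),(327,226),(327,246),(335,236),(345,237),(355,238),(370,239),(312,196),(400,234),(250,270)]:
    print((u,v),X[v,u].round(0))
c=p[180:280,140:390]; cv2.imwrite("pics/c1.png",cv2.resize(c[:,:,::-1],None,fx=3.2,fy=3.2,interpolation=cv2.INTER_CUBIC))
E
```

```text
(163, 240) [441. 390.   1.]
(163, 222) [490. 388.  20.]
(289, 208) [528.  35.  59.]
(289, 222) [489.  34.  61.]
(289, 234) [457.  34.  56.]
(199, 210) [521. 283.  50.]
(199, 233) [454. 275.  74.]
(320, 235) [462. -53.  -1.]
(327, 226) [487. -72.   4.]
(327, 246) [429. -72.  21.]
(335, 236) [456. -93.  33.]
(345, 237) [ 451. -119.   57.]
(355, 238) [ 446. -144.   80.]
(370, 239) [ 441. -181.  106.]
(312, 196) [574. -29.  -2.]
(400, 234) [ 465. -275.   29.]
(250, 270) [361. 142.  -0.]
```

View pics/c1.png

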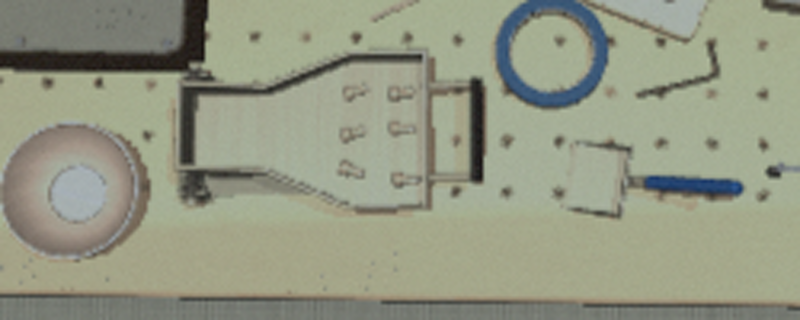

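Emit:
arm_command(
  rows=[
    [[-1,-0.94,0,0,0,0,1],[-1,-0.94,0,0,0,0,1],[-1,-0.94,0,0,0,0,1],[-1,-0.94,0,0,0,0,1],[-1,-0.94,0,0,0,0,1],[-1,-0.94,0,0,0,0,1]],
  ],
)

```text
t: 0.65
eef_pos: [312.6, 395.9, 404.8]
tcp_rot: [-3.14, 0.0, 2.778]
ft_force: [0.2, 0.8, 0.5]
opening: 1.004
grip_force: 0.0
```

Emit:
arm_command(
  rows=[
    [[-1,-0.94,0,0,0,0,1],[-1,-0.94,0,0,0,0,1],[-1,-0.94,0,0,0,0,1],[-1,-0.94,0,0,0,0,1],[-1,-0.94,0,0,0,0,1],[-1,-0.94,0,0,0,0,1]],
  ],
)

```text
t: 1.15
eef_pos: [403.7, 211.1, 404.7]
tcp_rot: [-3.141, 0.001, 2.777]
ft_force: [0.2, 1.4, -0.4]
opening: 1.0
grip_force: 0.0
```

Emit:
arm_command(
  rows=[
    [[-1,-0.94,0,0,0,-0.0573,1],[-1,-0.94,0,0,0,-0.0573,1],[-1,-0.94,0,0,0,-0.0573,1],[-1,-0.94,0,0,0,-0.0573,1],[-1,-0.94,0,0,0,-0.0573,1],[-1,-0.94,0,0,0,-0.0573,1],[-1,-0.94,0,0,0,-0.0573,1]],
  ],
)

```text
t: 1.73
eef_pos: [493.6, 28.2, 404.4]
tcp_rot: [-3.141, 0.0, 3.138]
ft_force: [0.0, -0.0, -0.7]
opening: 0.999
grip_force: 0.0
```

```bash
python3 - <<'E'
from h import *
p,d,s=shot("wrist","w1"); print(s["t"],s["joints"].round(4),s["eef_pos"],s["tcp_rot"],s["opening"])
cv2.imwrite("pics/w1.png",p[:,:,::-1])
E
```

```text
1.7333 [-7.6600e-02  3.0660e-01  1.8716e+00 -2.0000e-04  9.6320e-01 -1.6440e+00] [493.63837038  28.21594114 404.39688606] [-3.14139898e+00  1.51990538e-04  3.13841190e+00] 0.9989245082658071
```

View pics/w1.png

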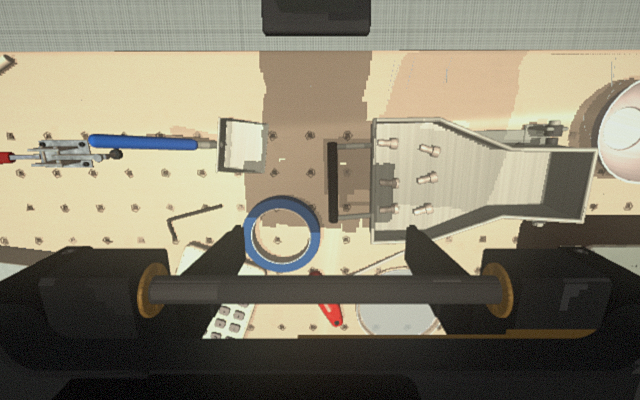

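```bash
python3 - <<'E'
from h import *
def seg(n,tag):
    z=np.load(f"pics/{tag}.npz");p,d=z["p"].astype(int),z["d"]
    s=dict(eef_pos=z["pos"],tcp_rot=z["rot"]) if "pos" in z else None
    X=cloud(n,d,s); return p,d,X
for n,t in(("top","top0"),("wrist","w1"),("scene","scene0")):
    p,d,X=seg(n,t); x,y,z=X[...,0],X[...,1],X[...,2]
    m=(p.sum(-1)<130)&(x>420)&(x<560)&(abs(y-35)<25)&(z>35)&(z<80)&(d>0)
    Q=X[m]
    if len(Q)>10:
        c=Q.mean(0); print(t,"bar",m.sum(),Q.min(0).round(0),Q.max(0).round(0),c.round(1),"top z",np.percentile(Q[:,2],[50,90]).round(1),"slope dy/dx",np.polyfit(Q[:,0],Q[:,1],1)[0])
    hb=(p[...,2]>p[...,0]+40)&(y<-85)&(y>-230)&(x>400)&(x<520)&(z>15)
    Q=X[hb]
    if len(Q)>20:
        print(" handle",hb.sum(),Q.min(0).round(0),Q.max(0).round(0),Q.mean(0).round(1),"dx/dy",np.polyfit(Q[:,1],Q[:,0],1).round(4),"dz/dy",np.polyfit(Q[:,1],Q[:,2],1))
    # tray rim points
    r=(z>30)&(z<110)&(x>400)&(x<580)&(y>60)&(y<310)
    Q=X[r]
    for a in range(90,300,20):
        k=Q[abs(Q[:,1]-a)<4]
        if len(k)>5: print("  y",a,"x",np.percentile(k[:,0],[1,99]).round(0),"zmax",np.percentile(k[:,2],98).round(0), "mid",np.percentile(k[:,0],[1,99]).mean().round(1))
    k=Q[(abs(Q[:,0]-488)<20)]; print("  ymax",np.percentile(k[:,1],99.5))
    # dish
    r=(z>15)&(z<60)&(np.hypot(x-445,y-390)<85); Q=X[r]; print("  dish",Q.min(0).round(0),Q.max(0).round(0))
    Q=X[(z>33)&(z<50)&(np.hypot(x-445,y-390)<75)]
    if len(Q)>20: print("  rim c",cv2.minEnclosingCircle(Q[:,:2].astype(np.float32)))
    # scoop pan
    r=(z>1.5)&(z<34)&(x>400)&(x<520)&(y>-105)&(y<-30)
    Q=X[r]; print("  scoop pan",cv2.minAreaRect(Q[:,:2].astype(np.float32)))
E
```

```text
top0 bar 84 [454.  31.  50.] [537.  38.  65.] [495.3  34.5  56.6] top z [56.7 60.5] slope dy/dx 0.03272079750094983
 handle 107 [ 439. -184.   51.] [ 457. -111.  110.] [ 448.3 -146.7   81.9] dx/dy [1.429000e-01 4.692373e+02] dz/dy [ -0.83186805 -40.18896565]
  y 90 x [426. 560.] zmax 65.0 mid 492.9
  y 110 x [427. 560.] zmax 66.0 mid 493.1
  y 130 x [425. 559.] zmax 66.0 mid 492.2
  y 150 x [429. 559.] zmax 64.0 mid 493.7
  y 170 x [438. 550.] zmax 69.0 mid 493.6
  y 190 x [445. 540.] zmax 74.0 mid 492.5
  y 210 x [453. 531.] zmax 74.0 mid 491.7
  y 230 x [454. 528.] zmax 82.0 mid 491.4
  y 250 x [454. 527.] zmax 88.0 mid 490.2
  y 270 x [436. 541.] zmax 91.0 mid 488.6
  y 290 x [438. 579.] zmax 103.0 mid 508.4
  ymax 283.79543158218337
  dish [382. 326.  15.] [499. 446.  48.]
  rim c ((440.99853515625, 386.253662109375), 60.41733169555664)
  scoop pan ((460.6308288574219, -66.97709655761719), (117.1531982421875, 73.8316650390625), 0.35753804445266724)
w1 bar 38 [450.  32.  54.] [508.  40.  59.] [474.3  36.5  56.4] top z [56.3 57.7] slope dy/dx 0.08187018849516264
 handle 1215 [ 437.
[... 1103 characters left out ...]
3. 560.] zmax 62.0 mid 491.5
  y 110 x [423. 559.] zmax 60.0 mid 491.0
  y 130 x [424. 558.] zmax 60.0 mid 490.9
  y 150 x [426. 555.] zmax 62.0 mid 490.8
  y 170 x [434. 548.] zmax 66.0 mid 491.0
  y 190 x [442. 540.] zmax 68.0 mid 490.8
  y 210 x [450. 530.] zmax 72.0 mid 489.8
  y 230 x [452. 525.] zmax 78.0 mid 488.3
  y 250 x [452. 525.] zmax 82.0 mid 488.7
  y 270 x [427. 526.] zmax 87.0 mid 476.5
  y 290 x [433. 578.] zmax 100.0 mid 505.6
  ymax 284.1407830569293
  dish [379. 324.  15.] [498. 443.  40.]
  rim c ((437.10955810546875, 385.28436279296875), 61.825321197509766)
  scoop pan ((472.40594482421875, -71.57859802246094), (108.20050048828125, 60.00077819824219), 11.1234769821167)
```

Emit:
arm_command(
  rows=[
    [[0,0.046,0.4,0,0,-0.0037,-0.16],[0,0.046,0.7,0,0,-0.0037,-0.16],[0,0.046,0.93,0,0,-0.0037,-0.16],[0,0.046,0.93,0,0,-0.0037,-0.16]],
  ],
)

```text
t: 2.12
eef_pos: [490.7, 39.2, 261.1]
tcp_rot: [3.141, -0.006, -3.117]
ft_force: [-0.5, -0.3, -0.8]
opening: 0.776
grip_force: 0.0
```

```bash
python3 - <<'E'
from h import *
p,d,s=shot("wrist","w2"); print(s["t"],s["joints"].round(4),s["eef_pos"],s["tcp_rot"],s["opening"])
X=cloud("wrist",d,s);q=p.astype(int);x,y,z=X[...,0],X[...,1],X[...,2]
m=(q.sum(-1)<140)&(x>400)&(x<580)&(abs(y-35)<20)&(z>35)&(z<75)&(d>0)
Q=X[m];print(m.sum(),Q.min(0),Q.max(0),Q.mean(0),np.polyfit(Q[:,0],Q[:,1],1)[0])
k=proj("wrist",[[455,36,55],[537,36,55],[494,36,52],[494,35,33]],s);print(k)
cv2.imwrite("pics/w2.png",p[:,:,::-1])
E
```

```text
2.1167 [-5.4700e-02  5.1930e-01  2.0208e+00  4.0000e-04  6.0710e-01 -1.6506e+00] [490.67959749  39.16095073 261.14650672] [ 3.14089817 -0.00550466 -3.11686305] 0.7755455985040592
916 [448.81625165  31.0002306   52.19661766] [517.47826008  41.41445589  59.49763186] [485.40435707  36.48662299  56.49599084] 0.015748915320431184
[[321.0549091  181.61743336]
 [318.43747355 298.89722051]
 [319.80654811 238.70793822]
 [318.7891887  228.29250087]]
```

View pics/w2.png

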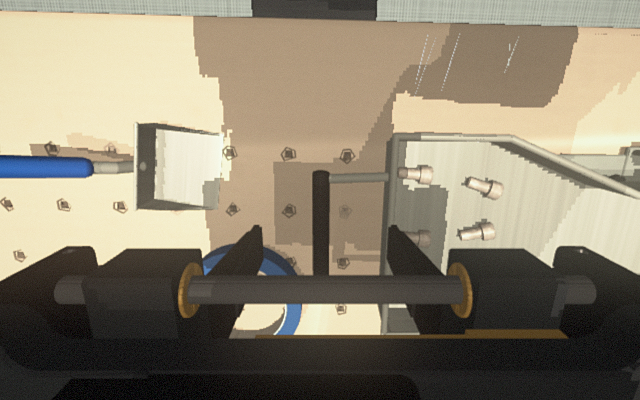

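Emit:
arm_command(
  rows=[
    [[0,0.007,0,0,0,0,-0.16],[0,0.007,0,0,0,0,-0.16],[0,0.007,0,0,0,0,-0.16],[0,0.007,0.14,0,0,0,-0.16],[0,0.007,0.28,0,0,0,-0.16],[0,0.007,0.28,0,0,0,-0.16],[0,0.007,0.28,0,0,0,-1],[0,0.007,0.28,0,0,0,-1],[0,0.007,0.28,0,0,0,-1],[0,0.007,0.28,0,0,0,-1]],
  ],
)

```text
t: 3.0
eef_pos: [492.4, 38.6, 224.4]
tcp_rot: [-3.142, 0.002, -3.118]
ft_force: [0.1, -0.9, -0.5]
opening: 0.2
grip_force: 0.0
```

Emit:
arm_command(
  rows=[
    [[0,0,0,0,0,0,-1],[0,0,0,0,0,0,-1],[0,0,0,0,0,0,-1]],
  ],
)

```text
t: 3.25
eef_pos: [492.5, 37.1, 224.1]
tcp_rot: [-3.14, 0.001, -3.118]
ft_force: [-1.3, -20.8, 5.9]
opening: 0.106
grip_force: 30.0
```

Emit:
arm_command(
  rows=[
    [[0,-0.003,-0.081,0,0,0,-1],[0,0.01,-0.163,0,0,0,-1],[0,0.025,-0.243,0,0,0,-1],[0,0.047,-0.322,0,0,0,-1],[0,0.07,-0.4,0,0,0,-1],[0,0.099,-0.477,0,0,0,-1],[0,0.132,-0.553,0,0,0,-1],[0,0.166,-0.627,0,0,0,-1],[0,0.205,-0.698,0,0,0,-1],[0,0.247,-0.768,0,0,0,-1]],
  ],
)

```text
t: 4.08
eef_pos: [491.6, 74.5, 339.7]
tcp_rot: [-3.139, 0.002, -3.118]
ft_force: [1.6, -16.5, 1.4]
opening: 0.109
grip_force: 30.0
```

Emit:
arm_command(
  rows=[
    [[0,0.044,-0.066,0,0,0,-1],[0,0.044,-0.066,0,0,0,-1],[0,0.044,-0.066,0,0,0,-1],[0,0.044,-0.066,0,0,0,-1]],
  ],
)

```text
t: 4.42
eef_pos: [491.3, 81.3, 350.1]
tcp_rot: [-3.139, 0.003, -3.117]
ft_force: [-2.6, -13.7, 14.4]
opening: 0.106
grip_force: 30.0
```

```bash
python3 - <<'E'
from h import *
p,d,s=shot("wrist","w3"); print(s["t"],s["joints"].round(4),s["eef_pos"],s["tcp_rot"],s["opening"],s["ft_force"])
p2,d2,_=shot("top","t3")
c=cv2.resize(p2[180:280,140:390],None,fx=2.56,fy=2.56,interpolation=cv2.INTER_CUBIC)
cv2.imwrite("pics/w3.png",np.vstack([p[0:300],c])[:,:,::-1])
E
```

```text
4.4167 [ 0.0316  0.3828  1.9287 -0.0035  0.8273 -1.5612] [491.31467774  81.25318889 350.12480698] [-3.13906295e+00  2.82663082e-03 -3.11728462e+00] 0.10646218019808726 [ -2.60901437 -13.71617391  14.36143688]
```

View pics/w3.png

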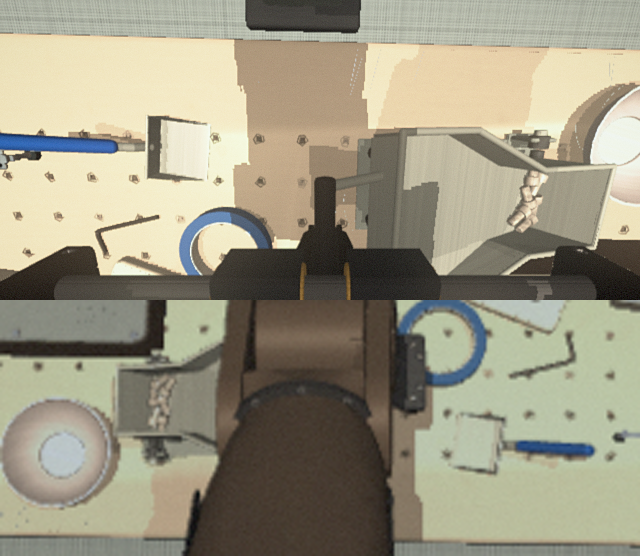

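Emit:
arm_command(
  rows=[
    [[0,0,0,0,0,0,-1],[0,0,0,0,0,0,-1],[0,0,0,0,0,0,-0.3],[0,0,0,0,0,0,-0.3],[0,0,0,0,0,0,-0.3],[0,0,0,0,0,0,-0.3],[0,0,-0.2,0,0,0,-0.3],[0,0,-0.4,0,0,0,-0.3],[0,0,-0.5,0,0,0,-0.3],[0,0,-0.5,0,0,0,-0.3]],
  ],
)

```text
t: 5.35
eef_pos: [491.3, 82.4, 426.3]
tcp_rot: [3.141, 0.005, -3.118]
ft_force: [0.3, -0.2, -0.2]
opening: 0.351
grip_force: 0.0
```

```bash
cat >> h.py <<'E'
def Rw(yaw,a):  # tool rotation: scoop yaw, tilt a (tool z=(0,sin a,-cos a) in scoop frame), closing along scoop x
    sa,ca=np.sin(a),np.cos(a)
    return R.from_euler('z',yaw).as_matrix()@np.array([[0,1,0],[ca,0,sa],[sa,0,-ca]])
def delta(tp,tR,s=None):
    s=s or state(); R0=R.from_euler('xyz',s["tcp_rot"]).as_matrix()
    return np.r_[R0.T@(tp-s["eef_pos"])/150, R.from_matrix(R0.T@tR).as_rotvec()/(2*np.pi)].round(4)
E
python3 - <<'E'
from h import *
s=state(); print(s["t"],s["joints"].round(3),s["eef_pos"],s["tcp_rot"],s["opening"],s["ft_force"])
yaw=-.143;a=np.radians(30);T=Rw(yaw,a);g=np.array([446.,-149,72.5])
print(delta(g-T[:,2]*260,T)); 
E
```

```text
5.35 [ 0.034  0.286  1.835  0.     1.016 -1.561] [491.33807307  82.43645778 426.27274661] [ 3.14134836  0.0049972  -3.11778458] 0.35145224020470106 [ 0.31712228 -0.16886907 -0.17230843]
[ 0.4871 -2.3901  0.8544 -0.0715  0.0616  0.2697]
```

Emit:
arm_command(
  rows=[
    [[0.2,-1,0,0,0,0.19,-0.3],[0.2,-1,0,0,0,0.19,-0.3],[0.2,-1,0,0,0,0.19,-0.3],[0.2,-1,0,0,0,0.19,-0.3],[0.2,-1,0,0,0,0.19,-0.3],[0.2,-1,0,0,0,0.19,-0.3],[0.2,-1,0,0,0,0.19,-0.3],[0.2,-1,0,0,0,0.19,-0.3],[0.2,-1,0,0,0,0.19,-0.3],[0.2,-1,0,0,0,0.19,-0.3]],
  ],
)

```text
t: 6.18
eef_pos: [464.6, -68.3, 422.2]
tcp_rot: [-3.14, -0.001, 1.964]
ft_force: [-0.4, -0.1, -0.4]
opening: 0.354
grip_force: 0.0
```

```bash
python3 - <<'E'
from h import *
s=state(); print(s["t"],s["joints"].round(3),s["eef_pos"],s["tcp_rot"],s["opening"],s["ft_force"])
yaw=-.143;a=np.radians(30);T=Rw(yaw,a);g=np.array([446.,-149,72.5])
print(delta(g-T[:,2]*260,T)); 
E
```

```text
6.1833 [-0.287  0.25   1.901  0.     0.992 -0.681] [464.64808679 -68.34853304 422.19824959] [-3.14045192e+00 -1.19580667e-03  1.96431885e+00] 0.3538381553763794 [-0.37217225 -0.11960181 -0.37255919]
[-1.1948 -0.763   0.8297 -0.0226  0.0812  0.0833]
```

Emit:
arm_command(
  rows=[
    [[-1,-0.64,0.3,-0.0226,0.0812,0.0833,-0.3],[-1,-0.64,0.3,-0.0226,0.0812,0.0833,-0.3],[-1,-0.64,0.5,-0.0226,0.0812,0.0833,-0.3],[-1,-0.64,0.5,-0.0226,0.0812,0.0833,-0.3],[-1,-0.64,0.5,-0.0226,0.0812,0.0833,-0.3],[-1,-0.64,0.5,-0.0226,0.0812,0.0833,-0.3],[-1,-0.64,0.5,-0.0226,0.0812,0.0833,-0.3],[-1,-0.64,0.5,-0.0226,0.0812,0.0833,-0.3],[-1,-0.64,0.5,-0.0226,0.0812,0.0833,-0.3]],
  ],
)

```text
t: 6.93
eef_pos: [434.9, -243.3, 348.2]
tcp_rot: [3.139, -0.521, 1.44]
ft_force: [0.3, -0.3, 0.5]
opening: 0.352
grip_force: 0.0
```

```bash
python3 - <<'E'
from h import *
p,d,s=shot("wrist","w4"); print(s["t"],s["joints"].round(4).tolist(),s["eef_pos"],s["tcp_rot"],s["opening"])
p2,d2,_=shot("top","t4"); p3,d3,_=shot("scene","s4")
X=cloud("wrist",d,s);q=p.astype(int);x,y,z=X[...,0],X[...,1],X[...,2]
for nm,pp,XX in(("w",p,X),("t",p2,cloud("top",d2))):
    q=pp.astype(int);x,y,z=XX[...,0],XX[...,1],XX[...,2]
    hb=(q[...,2]>q[...,0]+40)&(y<-85)&(y>-230)&(x>400)&(x<520)&(z>15); Q=XX[hb]
    if len(Q)>20: print(nm,len(Q),Q.min(0).round(0),Q.max(0).round(0),Q.mean(0).round(1),np.polyfit(Q[:,1],Q[:,0],1).round(4),np.polyfit(Q[:,1],Q[:,2],1).round(3))
    m=(z>1.5)&(z<30)&(x>405)&(x<500)&(y>-105)&(y<-35); Q=XX[m]; print(Q.min(0),Q.max(0))
c=cv2.resize(p2[180:280,140:390],None,fx=2.56,fy=2.56,interpolation=cv2.INTER_CUBIC)
cv2.imwrite("pics/w4.png",np.vstack([p[:300],c])[:,:,::-1])
E
```

```text
6.9333 [-0.7122, 0.4221, 1.9031, 0.4719, 1.163, -0.8468] [ 434.90767731 -243.34123815  348.20171233] [ 3.13904694 -0.52082923  1.43963378] 0.3516583256688628
w 624 [ 439. -169.   48.] [ 456. -109.  368.] [ 447.5 -142.7   81.8] [1.347000e-01 4.666969e+02] [ -1.219 -92.028]
[ 405.84429679 -103.60615749    1.50413802] [498.97279796 -35.24872323  29.99274883]
t 89 [ 443. -179.   48.] [ 457. -111.  111.] [ 449.5 -142.    78.6] [1.137000e-01 4.656021e+02] [ -0.864 -44.207]
[ 419.66825512 -103.72819218    1.53428814] [499.29391261 -35.34702716  29.88235912]
```

View pics/w4.png

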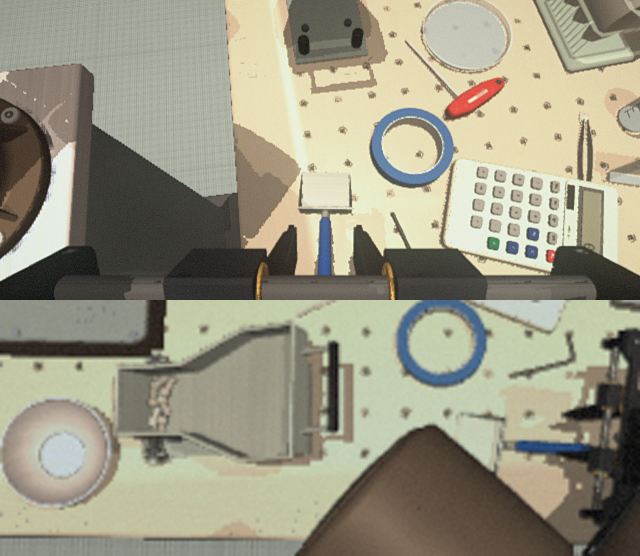

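```bash
cat > kin.py <<'E'
from h import *
from scipy.optimize import least_squares
D=[([1.10541370,.491536,1.559410,-3e-5,1.091694,-.105572],[220.0136,584.9676,404.1897],[-3.14054779,-8e-5,2.7817969])]
D+=[([-.0766,.3066,1.8716,-.0002,.9632,-1.644],[493.638,28.216,404.397],[-3.1414,.00015,3.13841]),
([-.0547,.5193,2.0208,.0004,.6071,-1.6506],[490.6796,39.161,261.1465],[3.140898,-.0055,-3.116863]),
([.0316,.3828,1.9287,-.0035,.8273,-1.5612],[491.3147,81.2532,350.1248],[-3.13906,.0028266,-3.117285]),
([-.287,.25,1.901,0,.992,-.681],[464.648,-68.3485,422.198],[-3.14045,-.0012,1.96432]),
([-.7122,.4221,1.9031,.4719,1.163,-.8468],[434.9077,-243.3412,348.2017],[3.139047,-.520829,1.439634])]
def fk(q,k):
    a1,z0,A,B,C,Dd,d6,h=k
    y=lambda a:R.from_euler('y',a).as_matrix()
    z=lambda a:R.from_euler('z',a).as_matrix()
    R1=z(q[0]);R2=R1@y(q[1]);R3=R2@y(q[2]);R6=R3@z(q[3])@y(q[4])@z(q[5])@z(-np.pi/2*S)
    p=R1@np.array([a1,h,z0])+R2@np.array([B,0,A])+R3@np.array([Dd,0,C])+R6[:,2]*d6
    return p,R6
S=-1
def res(k): return np.concatenate([fk(np.array(q),k)[0]-p for q,p,_ in D])
E
python3 - <<'E'
import kin;from kin import *
for S in(1,-1):
    kin.S=S; print(S,[round(float(R.from_matrix(fk(np.array(q),np.zeros(8))[1].T@R.from_euler('xyz',r).as_matrix()).magnitude()),3) for q,p,r in D])
f=least_squares(res,[0,200,600,0,500,0,100,0],method='trf');print(f.x.round(1),f.fun.round(1))
for n,t in(("top","top0"),("wrist","w1"),("wrist","w2"),("wrist","w4")):
    z=np.load(f"pics/{t}.npz");s=dict(eef_pos=z["pos"],tcp_rot=z["rot"]) if "pos" in z else None
    X=cloud(n,z["d"],s); m=(X[...,2]>18)&(X[...,2]<30)&(X[...,0]>425)&(X[...,0]<495)&(X[...,1]>-110)&(X[...,1]<-60);Q=X[m]
    if len(Q): print(t,len(Q),np.percentile(Q,[2,50,98],axis=0).round(1).tolist())
E
```

```text
1 [3.142, 3.141, 3.142, 3.142, 3.141, 3.142]
-1 [0.0, 0.0, 0.0, 0.0, 0.001, 0.0]
[-1.000e-01  1.962e+02  5.873e+02 -1.000e-01  4.110e+02  4.310e+01
  8.170e+01  6.590e+01] [-0.   0.  -0.  -0.1  0.   0.   0.   0.  -0.  -0.   0.   0.   0.1 -0.1
 -0.  -0.   0.   0. ]
top0 34 [[426.4, -99.1, 18.6], [451.8, -91.2, 25.3], [487.8, -65.3, 29.5]]
w1 323 [[426.9, -99.4, 18.5], [455.6, -94.2, 25.2], [488.0, -74.6, 29.0]]
w2 1178 [[426.7, -99.4, 18.4], [455.7, -94.0, 24.0], [487.8, -73.7, 29.1]]
w4 255 [[425.8, -99.9, 18.2], [457.6, -94.6, 26.3], [486.3, -72.1, 28.8]]
```

```bash
cat >> kin.py <<'E'
K=np.array([-.1,196.2,587.3,-.1,411.0,43.1,81.7,65.9])
LO=np.array([-3.1,-.84,.05,-1.13,.06,-2.69]);HI=np.array([3.1,2.19,2.79,4.28,2.93,2.69])
def ik(p,Rm,q0):
    f=lambda q:(lambda a:np.r_[(a[0]-p)/100,R.from_matrix(a[1].T@Rm).as_rotvec()])(fk(q,K))
    r=least_squares(f,np.clip(q0,LO+.01,HI-.01),bounds=(LO,HI)); return r.x,2*r.cost
E
python3 - <<'E'
from kin import *
z=np.load("pics/t4.npz");X=cloud("top",z["d"])
Q=X[(X[...,0]>465)&(X[...,0]<515)&(X[...,1]>115)&(X[...,1]<300)&(X[...,2]>20)]
for y in range(120,300,8):
    k=Q[abs(Q[:,1]-y)<4]; print(y,np.percentile(k[:,2],[5,50,95]).round(1))
q=state()["joints"]; th=.53
def tray(y,zz): # tray coords -> world
    return np.array([489-.02*(y), 280+y*np.cos(th)+(zz+3)*np.sin(th), 34-y*np.sin(th)+(zz+3)*np.cos(th)])
for a0 in(20,30,40):
    a0r=np.radians(a0)
    for nm,pit,load,yaw in(("scoop",-th,tray(-30,8),.02),("up",.3,tray(-30,60),.02),("carry",.3,np.array([441,360,150.]),.02),("pour60",-1.05,np.array([441,375,100.]),.02),("pour80",-1.4,np.array([441,375,100.]),.02)):
        Rs=R.from_euler('zx',[0,0]).as_matrix(); Rs=R.from_euler('z',yaw).as_matrix()@R.from_euler('x',pit).as_matrix()
        g=load+Rs@np.array([0,-79,64.5]); T=Rw(yaw,a0r+pit); qq,c=ik(g-171*T[:,2],T,q)
        print(a0,nm,qq.round(2),round(c,5))
T=Rw(-.148,np.radians(30));g=np.array([447.3,-148.5,72.5])
print(delta(g-T[:,2]*171,T))
E
```

```text
120 [148.6 158.  165.7]
128 [125.  129.2 144.4]
136 [121.2 125.6 128.5]
144 [115.8 120.  124.1]
152 [111.2 116.1 120. ]
160 [107.8 111.  116.1]
168 [101.8 105.7 109.5]
176 [ 96.9 101.2 105.8]
184 [ 91.9  96.5 100.6]
192 [88.4 92.  96.6]
200 [81.5 87.  92. ]
208 [77.6 81.8 87.7]
216 [72.7 77.3 81.3]
224 [68.1 72.8 77.1]
232 [63.2 66.9 74.3]
240 [57.3 62.2 67.2]
248 [53.4 58.5 63.1]
256 [48.7 53.4 58.5]
264 [46.9 54.9 61.9]
272 [44.7 54.2 59.3]
280 [38.3 49.4 54.7]
288 [39.8 45.6 53.4]
296 [49.8 58.2 67.3]
20 scoop [ 0.39  0.5   1.81 -0.22  0.91  0.5 ] 0.0
20 up [-0.06  0.52  2.01  0.89  0.89 -0.75] 0.0
20 carry [ 0.1   0.4   2.06  0.92  0.86 -0.6 ] 0.0
20 pour60 [ 0.81  0.7   1.43 -0.47  1.56  0.93] 0.0
20 pour80 [ 0.89  0.88  1.26 -0.62  1.87  0.97] 0.0
30 scoop [ 0.31  0.47  1.86 -0.01  0.82  0.29] 0.0
30 up [-0.12  0.57  2.03  1.03  1.01 -0.93] 0.0
30 carry [ 0.03  0.45  2.1   1.1   0.97 -0.82] 0.0
30 pour60 [ 0.77  0.63  1.49 -0.38  1.41  0.89] 0.0
30 pour80 [ 0.87  0.81  1.31 -0.54  1.73  0.96] 0.0
40 scoop [0.23 0.46 1.9  0.24 0.77 0.04] 0.0
40 up [-0.18  0.64  2.05  1.14  1.14 -1.08] 0.0
40 carry [-0.03  0.51  2.13  1.24  1.1  -1.01] 0.0
40 pour60 [ 0.73  0.57  1.55 -0.28  1.27  0.82] 0.0
40 pour80 [ 0.84  0.74  1.36 -0.46  1.59  0.94] 0.0
[-3.686e-01 -1.370e-02  7.736e-01 -8.000e-04  3.000e-04  2.300e-03]
```

Emit:
arm_command(
  rows=[
    [[-0.369,-0.014,0,0,0,0.002,-0.3],[-0.369,-0.014,0.1,0,0,0.002,-0.3],[-0.369,-0.014,0.3,0,0,0.002,-0.3],[-0.369,-0.014,0.5,0,0,0.002,-0.3],[-0.369,-0.014,0.65,0,0,0.002,-0.3],[-0.369,-0.014,0.774,0,0,0.002,-0.3],[-0.369,-0.014,0.774,0,0,0.002,-0.3],[-0.369,-0.014,0.774,0,0,0.002,-0.3],[-0.369,-0.014,0.774,0,0,0.002,-0.3]],
  ],
)

```text
t: 7.83
eef_pos: [434.7, -234.0, 221.1]
tcp_rot: [-3.138, -0.522, 1.423]
ft_force: [-0.2, -0.9, 0.4]
opening: 0.35
grip_force: 0.0
```

```bash
python3 - <<'E'
from h import *
p,d,s=shot("wrist","w5"); print(s["t"],s["eef_pos"],s["tcp_rot"],s["opening"],s["ft_force"])
T=Rw(-.148,np.radians(30));g=np.array([447.3,-148.5,72.5])
print(delta(g-T[:,2]*171,T))
cv2.imwrite("pics/w5.png",p[:,:,::-1])
E
```

```text
7.8333 [ 434.73604318 -233.98644214  221.08642887] [-3.1381471  -0.52232743  1.42343595] 0.3497937782445525 [-0.20934092 -0.93159962  0.44249006]
[ 0.0042 -0.0009  0.0074 -0.0005  0.0002  0.    ]
```

View pics/w5.png

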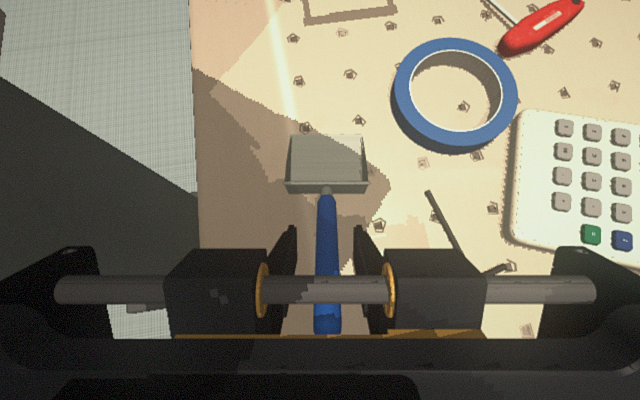

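Emit:
arm_command(
  rows=[
    [[0,0,0,0,0,0,-1],[0,0,0,0,0,0,-1],[0,0,0,0,0,0,-1],[0,0,0,0,0,0,-1],[0,0,0,0,0,0,-1],[0,0,0,0,0,0,-1]],
  ],
)

```text
t: 8.38
eef_pos: [434.4, -233.9, 220.4]
tcp_rot: [-3.137, -0.523, 1.422]
ft_force: [0.0, -0.5, 5.0]
opening: 0.123
grip_force: 30.0
```

```bash
python3 - <<'E'
from h import *
s=state(); print(s["t"],s["eef_pos"],s["tcp_rot"],s["opening"],s["ft_force"],s["grip_force"])
E
```

```text
8.3833 [ 434.38652307 -233.92215697  220.35397548] [-3.13702268 -0.52337337  1.42162956] 0.12256788269616442 [ 0.02671373 -0.5201577   5.0216245 ] 29.997606575489044
```

Emit:
arm_command(
  rows=[
    [[0.1,0,-0.173,0,0,0,-1],[0.25,0,-0.433,0,0,0,-1],[0.4,0,-0.693,0,0,0,-1],[0.5,0,-0.866,0,0,0,-1],[0.5,0,-0.866,0,0,0,-1]],
  ],
)

```text
t: 8.8
eef_pos: [435.3, -233.9, 375.9]
tcp_rot: [3.138, -0.519, 1.426]
ft_force: [-0.1, 0.1, -2.0]
opening: 0.123
grip_force: 30.0
```

Emit:
arm_command(
  rows=[
    [[0.1,0,-0.173,0,0,0,-1],[0.2,0,-0.346,0,0,0,-1],[0.2,0,-0.346,0,0,0,-1],[0.2,0,-0.346,0,0,0,-1]],
  ],
)

```text
t: 9.13
eef_pos: [435.2, -233.7, 430.4]
tcp_rot: [-3.139, -0.522, 1.423]
ft_force: [-0.8, -0.2, -2.9]
opening: 0.12
grip_force: 30.0
```

```bash
cat >> h.py <<'E'
TH=.542; PSI=.021; A0=.523; HX,HY=488.6,282.; GY=79.
def edge2tcp(ey,ez,phi,x=0.,dyaw=0.):
    "front edge at tray (x,ey,ez), nose-up phi relative to floor"
    Rt=R.from_euler('z',PSI).as_matrix()@R.from_euler('x',-TH).as_matrix()
    P=np.array([HX,HY,34.])+Rt@np.array([x,ey,ez+3])
    return scoop2tcp(P,phi-TH,PSI+dyaw)
def scoop2tcp(P,pit,yaw,pt=(0,26,0)):
    "scoop-frame point pt put at world P with pitch pit (nose up +)"
    Rs=R.from_euler('z',yaw).as_matrix()@R.from_euler('x',pit).as_matrix()
    T=Rw(yaw,A0+pit); return np.asarray(P)+Rs@(np.array([0,-GY,72.5])-np.array(pt))-171*T[:,2],T
E
python3 - <<'E'
from h import *
s=state(); print(s["t"],s["joints"].round(3),s["eef_pos"],s["tcp_rot"],s["opening"],s["ft_force"],s["grip_force"])
p,T=scoop2tcp([487,215,225],0,PSI); print(p,delta(p,T))
p2,T2=edge2tcp(-90,50,0); print(p2)
s2=dict(eef_pos=p,tcp_rot=R.from_matrix(T).as_euler('xyz')); print(delta(p2,T2,s2))
E
```

```text
9.1333 [-0.698  0.31   1.818  0.451  1.333 -0.73 ] [ 435.15556557 -233.70780956  430.44718313] [-3.13851674 -0.52203069  1.42269012] 0.12044244370296939 [-0.77002569 -0.16338922 -2.89056888] 29.997112154960632
[490.99834365  24.63067236 445.64151281] [ 1.5747e+00  1.1650e-01  7.8860e-01  1.2900e-02  1.0000e-04 -2.3300e-02]
[490.68019778 182.95752458 413.07313563]
[ 0.8058  0.02    0.7152  0.     -0.0863 -0.    ]
```

Emit:
arm_command(
  rows=[
    [[0.2,0.06,0.05,0.0129,0,-0.0233,-1],[0.45,0.06,0.2,0.0129,0,-0.0233,-1],[0.7,0.06,0.35,0.0129,0,-0.0233,-1],[0.8,0.06,0.4,0.0129,0,-0.0233,-1],[0.8,0.06,0.4,0.0129,0,-0.0233,-1]],
  ],
)

```text
t: 9.55
eef_pos: [463.7, -99.4, 436.4]
tcp_rot: [-3.137, -0.526, 1.593]
ft_force: [-0.1, -0.3, -0.9]
opening: 0.126
grip_force: 30.0
```

```bash
python3 - <<'E'
from h import *
s=state(); print(s["t"],s["eef_pos"],s["tcp_rot"])
p,T=scoop2tcp([487,235,225],0,PSI); print(p,delta(p,T))
E
```

```text
9.55 [463.74841104 -99.35601255 436.44923027] [-3.13696854 -0.52558836  1.59253269]
[490.99834365  44.63067236 445.64151281] [ 8.575e-01  2.045e-01  4.256e-01 -8.000e-04 -4.000e-04  1.000e-04]
```

Emit:
arm_command(
  rows=[
    [[0.25,0.08,0.1,0,0,0,-1],[0.5,0.15,0.25,0,0,0,-1],[0.75,0.204,0.38,0,0,0,-1],[0.857,0.204,0.425,0,0,0,-1],[0.857,0.204,0.425,0,0,0,-1],[0.857,0.204,0.425,0,0,0,-1]],
  ],
)

```text
t: 10.05
eef_pos: [491.5, 41.7, 445.7]
tcp_rot: [-3.138, -0.524, 1.592]
ft_force: [0.0, -0.3, -1.1]
opening: 0.131
grip_force: 30.0
```

```bash
python3 - <<'E'
from h import *
s=state(); print(s["t"],s["eef_pos"],s["tcp_rot"])
p2,T2=edge2tcp(-90,50,0); print(p2,delta(p2,T2))
E
```

```text
10.05 [491.46012502  41.74838538 445.69594088] [-3.13762445 -0.5236674   1.59168211]
[490.68019778 182.95752458 413.07313563] [ 7.064e-01  1.710e-02  6.590e-01 -6.000e-04 -8.640e-02  2.000e-04]
```

Emit:
arm_command(
  rows=[
    [[0.15,0.005,0.12,0,-0.018,0,-1],[0.3,0.01,0.26,0,-0.036,0,-1],[0.45,0.015,0.4,0,-0.054,0,-1],[0.6,0.017,0.55,0,-0.072,0,-1],[0.706,0.017,0.659,0,-0.0864,0,-1],[0.706,0.017,0.659,0,-0.0864,0,-1],[0.706,0.017,0.659,0,-0.0864,0,-1],[0.706,0.017,0.659,0,-0.0864,0,-1]],
  ],
)

```text
t: 10.72
eef_pos: [491.4, 181.0, 414.0]
tcp_rot: [-3.139, 0.017, 1.591]
ft_force: [-0.3, -0.8, -1.9]
opening: 0.124
grip_force: 30.0
```

```bash
python3 - <<'E'
from h import *
p,d,s=shot("wrist","w6"); print(s["t"],s["eef_pos"],s["tcp_rot"],s["ft_force"],s["opening"])
p2,T2=edge2tcp(-90,50,0); print(delta(p2,T2))
X=cloud("wrist",d,s)
# into tray frame
Rt=R.from_euler('z',PSI).as_matrix()@R.from_euler('x',-TH).as_matrix()
Y=(X-np.array([HX,HY,34.]))@Rt-np.array([0,0,3.])
np.save("pics/y6.npy",Y)
for yy in range(-120,20,10):
    k=Y[(abs(Y[...,1]-yy)<3)&(abs(Y[...,0])<90)&(Y[...,2]>-30)&(Y[...,2]<35)]
    f=k[(k[:,2]<4)&(abs(k[:,0])<45)]; w=k[(k[:,2]>12)]
    print(yy,len(k),"floor",np.percentile(f[:,2],[10,50,90]).round(1) if len(f)>5 else "", "xr",np.percentile(f[:,0],[1,99]).round(1) if len(f)>5 else "", "wall",[np.median(w[w[:,0]*sg>20][:,0]).round(1) if (w[:,0]*sg>20).sum()>5 else None for sg in(-1,1)])
cv2.imwrite("pics/w6.png",p[:,:,::-1])
# predicted scoop corners
Rg=R.from_euler('xyz',s["tcp_rot"]).as_matrix(); g=s["eef_pos"]+171*Rg[:,2]
Ts=Rw(0,A0); Rs=Rg@Ts.T
o=g-Rs@np.array([0,-GY,72.5]); 
print("edge in tray",((o+Rs@np.array([[-30.5,26,0],[30.5,26,0]]).T.T[0]-[HX,HY,34])@Rt-[0,0,3]).round(1))
print(proj("wrist",[o+Rs@np.array(v) for v in([-30.5,26,0],[30.5,26,0],[-30.5,-26,26],[30.5,-26,26])],s).round(0))
E
```

```text
10.7167 [491.38282788 181.02731066 414.00089753] [-3.13865692  0.01727073  1.59081692] [-0.28308488 -0.80587437 -1.89882179] 0.12427644748516484
[ 0.0148 -0.0046  0.008  -0.0004 -0.0003 -0.0003]
-120 383 floor [-1.6 -0.5  0.5] xr [-44.4  44.9] wall [np.float64(-57.1), np.float64(56.5)]
-110 320 floor [-1.5 -0.5  0.4] xr [-44.9  44.4] wall [np.float64(-52.6), np.float64(52.1)]
-100 271 floor [-1.6 -0.4  0.5] xr [-44.9  44.6] wall [np.float64(-48.0), np.float64(47.6)]
-90 241 floor [-1.1 -0.1  2.2] xr [-44.4  43.4] wall [np.float64(-44.0), np.float64(43.2)]
-80 193 floor [-1.  -0.   3.2] xr [-40.4  39.2] wall [np.float64(-39.7), np.float64(38.9)]
-70 113 floor  xr  wall [np.float64(-35.1), np.float64(34.5)]
-60 393 floor [-1.2 -0.4  0.5] xr [-33.7  32.6] wall [np.float64(-33.8), np.float64(33.2)]
-50 392 floor [-1.2 -0.4  0.4] xr [-33.4  32.9] wall [np.float64(-33.8), np.float64(33.2)]
-40 371 floor [-1.4 -0.3  0.4] xr [-33.3  33.1] wall [np.float64(-33.8), np.float64(33.2)]
-30 447 floor [-1.2 -0.3  0.7] xr [-33.8  33.1] wall [np.float64(-33.7), np.float64(33.2)]
-20 402 floor [-1.2 -0.2  3.1] xr [-33.8  27.3] wall [np.float64(-33.8), np.float64(63.6)]
-10 638 floor [-1.2 -0.1  2.2] xr [-43.8  44.9] wall [np.float64(-33.8), np.float64(58.2)]
0 1658 floor [-0.7  1.3  3.4] xr [-33.5  33.1] wall [np.float64(-27.1), np.float64(27.6)]
10 71 floor  xr  wall [None, np.float64(57.7)]
edge in tray [-30.6 -91.8  50.2]
[[290. 136.]
 [362. 136.]
 [284. 186.]
 [369. 186.]]
```

View pics/w6.png

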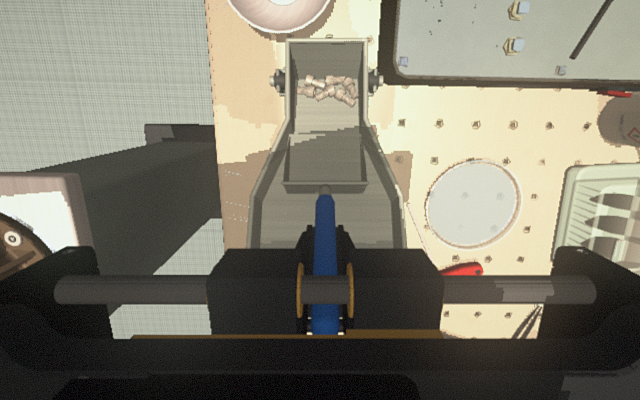

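```bash
python3 - <<'E'
from h import *
Y=np.load("pics/y6.npy"); 
k=Y[(abs(Y[...,0])<28)&(Y[...,2]>15)&(Y[...,2]<45)&(Y[...,1]>-12)&(Y[...,1]<20)];print("endwall",np.percentile(k[:,1],[5,50,95]).round(1),len(k))
k=Y[(abs(Y[...,0])<45)&(Y[...,1]>-155)&(Y[...,1]<-80)&(Y[...,2]>40)&(Y[...,2]<82)]
for a in range(-150,-80,6):
    j=k[abs(k[:,1]-a)<3]
    if len(j)>4: print(a,len(j),"x",np.percentile(j[:,0],[2,50,98]).round(1),"z",np.percentile(j[:,2],[2,50,98]).round(1))
k=Y[(abs(Y[...,0])<31)&(Y[...,1]>-60)&(Y[...,1]<-3)&(Y[...,2]>4)&(Y[...,2]<28)];print("screws",np.percentile(k,[0,2,50,98,100],axis=0).round(1).tolist())
E
```

```text
endwall [-1.8 -1.  -0.2] 1183
-144 850 x [-30.9  -1.7  28.1] z [52.1 69.  78.6]
-138 87 x [-31.9   0.5  29.1] z [65.6 76.4 77.6]
-132 374 x [-31.   -1.9  28.4] z [51.1 52.5 73.7]
-126 578 x [-30.7  -1.1  27.7] z [50.9 52.3 71.6]
-120 552 x [-30.5  -1.9  27.7] z [50.8 52.3 69.1]
-114 535 x [-30.6  -1.1  27.6] z [50.8 52.2 65.3]
-108 523 x [-30.6  -1.9  27.5] z [51.  52.2 61.6]
-102 490 x [-30.4  -1.5  27.7] z [50.8 52.2 57.5]
-96 457 x [-30.7  -1.1  27.4] z [50.6 51.7 53.6]
-90 227 x [-30.5  -1.1  27.5] z [49.7 51.1 52.4]
screws [[-30.4, -36.5, 4.0], [-27.2, -33.2, 4.4], [3.9, -19.4, 8.4], [28.7, -4.7, 12.5], [30.8, -3.0, 13.4]]
```

```bash
python3 - <<'E'
from h import *
s=state()
for a in((-60,20),(-52,3)):
    p,T=edge2tcp(*a,-.03,x=1.2); print(a,delta(p,T,s))
E
```

```text
(-60, 20) [ 0.1452  0.0038  0.2712 -0.0004 -0.005  -0.0003]
(-52, 3) [ 1.346e-01  4.100e-03  3.960e-01 -4.000e-04 -5.000e-03 -3.000e-04]
```

Emit:
arm_command(
  rows=[
    [[0.1,0.004,0.1,0,-0.005,0,-1],[0.145,0.004,0.2,0,-0.005,0,-1],[0.14,0.004,0.3,0,-0.005,0,-1],[0.135,0.004,0.37,0,-0.005,0,-1],[0.13,0.004,0.385,0,-0.005,0,-1],[0.13,0.004,0.385,0,-0.005,0,-1],[0.13,0.004,0.385,0,-0.005,0,-1]],
  ],
)

```text
t: 11.35
eef_pos: [491.6, 199.8, 357.0]
tcp_rot: [-3.141, 0.05, 1.59]
ft_force: [-0.7, -0.2, -1.7]
opening: 0.128
grip_force: 30.0
```

```bash
cat >> h.py <<'E'
def look(n="wrist",tag="x"):
    "scoop extents and floor in tray frame"
    p,d,s=shot(n,tag); Rt=R.from_euler('z',PSI).as_matrix()@R.from_euler('x',-TH).as_matrix()
    return (cloud(n,d,s)-np.array([HX,HY,34.]))@Rt-np.array([0,0,3.]),p,s
def edgenow(s):
    Rg=R.from_euler('xyz',s["tcp_rot"]).as_matrix(); g=s["eef_pos"]+171*Rg[:,2]; Rs=Rg@Rw(0,A0).T
    Rt=R.from_euler('z',PSI).as_matrix()@R.from_euler('x',-TH).as_matrix()
    e=(g-Rs@np.array([0,-GY-26,72.5])-[HX,HY,34])@Rt-[0,0,3]
    return e.round(1),(Rt.T@Rs)[2,1].round(3),(Rt.T@Rs)[1,0].round(3)
E
python3 - <<'E'
from h import *
Y,p,s=look(tag="w7"); print(s["t"],edgenow(s),s["ft_force"])
k=Y[(abs(Y[...,0])<34)&(Y[...,1]>-110)&(Y[...,1]<0)&(Y[...,2]>-5)&(Y[...,2]<34)]
for a in range(-105,0,5):
    j=k[abs(k[:,1]-a)<2.5]; 
    if len(j)>4: print(a,len(j),"x",np.percentile(j[:,0],[2,98]).round(1),"z",np.percentile(j[:,2],[2,50,98]).round(1))
E
```

```text
11.35 (array([  1.1, -53.5,   4.9]), np.float64(-0.031), np.float64(-0.001)) [-0.71334508 -0.21562796 -1.67730032]
-105 1091 x [-31.2  31.4] z [-1.6 14.3 33.8]
-100 166 x [-33.6  33.3] z [-1.7 32.5 34. ]
-95 210 x [-30.1  29.5] z [ 7.2  8.7 30.9]
-90 486 x [-29.6  29. ] z [ 7.   8.3 28.5]
-85 478 x [-29.4  29. ] z [ 6.8  8.  27. ]
-80 456 x [-29.5  28.8] z [ 6.7  8.  24. ]
-75 434 x [-29.4  29.2] z [ 6.2  7.8 19.9]
-70 468 x [-30.   33.8] z [ 6.1  7.6 21.2]
-65 505 x [-33.8  33.4] z [ 0.7  7.6 30.6]
-60 478 x [-33.8  33.3] z [ 0.7  7.1 31.9]
-55 465 x [-33.8  33.4] z [-0.8  6.3 28.9]
-50 262 x [-33.8  33.4] z [-1.6  1.3 29.6]
-45 483 x [-33.8  33.3] z [-1.6 -0.3 29.8]
-40 473 x [-33.8  33.3] z [-1.6 -0.2 30.5]
-35 517 x [-33.8  33.3] z [-1.7 -0.1 32.2]
-30 540 x [-33.8  33.3] z [-1.4  0.2 28.8]
-25 673 x [-33.8  33.3] z [-1.2  7.  28.2]
-20 451 x [-33.8  33.3] z [-1.2  8.4 29.6]
-15 389 x [-33.8  33.3] z [-1.2  7.4 31.2]
-10 511 x [-33.8  33.3] z [-1.1  8.2 31.9]
-5 299 x [-33.8  33.3] z [-1.2  7.6 32.3]
```

```bash
python3 - <<'E'
from h import *
s=state()
for a in((-52,-.6),(-40,-.6),(-22,-.6),(-3,-.6)):
    p,T=edge2tcp(*a,-.03,x=1.1); print(a,delta(p,T,s))
E
```

```text
(-52, -0.6) [-0.0114 -0.0007  0.0389 -0.0001  0.0001 -0.0003]
(-40, -0.6) [ 0.0591 -0.0008  0.0767 -0.0001  0.0001 -0.0003]
(-22, -0.6) [ 1.649e-01 -1.000e-03  1.334e-01 -1.000e-04  1.000e-04 -3.000e-04]
(-3, -0.6) [ 2.765e-01 -1.100e-03  1.933e-01 -1.000e-04  1.000e-04 -3.000e-04]
```

Emit:
arm_command(
  rows=[
    [[-0.011,0,0.039,0,0,0,-1],[-0.011,0,0.039,0,0,0,-1],[0.02,0,0.056,0,0,0,-1],[0.05,0,0.072,0,0,0,-1],[0.08,0,0.088,0,0,0,-1]],
  ],
)

```text
t: 11.82
eef_pos: [490.9, 212.6, 342.4]
tcp_rot: [-3.14, 0.05, 1.592]
ft_force: [-0.9, 1.2, 0.3]
opening: 0.125
grip_force: 30.0
```

```bash
python3 - <<'E'
from h import *
s=state(); print(s["t"],edgenow(s),s["ft_force"])
for a in((-30,-.6),(-15,-.6),(-3,-.6)):
    p,T=edge2tcp(*a,-.03,x=1.1); print(a,delta(p,T,s))
E
```

```text
11.8167 (array([  0.5, -35.1,  -1.1]), np.float64(-0.031), np.float64(0.0)) [-0.93075579  1.15840473  0.29669422]
(-30, -0.6) [ 0.0295  0.0017  0.0137 -0.0002  0.0002 -0.    ]
(-15, -0.6) [ 0.1176  0.0017  0.0609 -0.0002  0.0002 -0.    ]
(-3, -0.6) [ 0.1881  0.0017  0.0987 -0.0002  0.0002 -0.    ]
```

Emit:
arm_command(
  rows=[
    [[0.03,0.002,0.014,0,0,0,-1],[0.06,0.002,0.03,0,0,0,-1],[0.09,0.002,0.046,0,0,0,-1],[0.12,0.002,0.062,0,0,0,-1],[0.15,0.002,0.078,0,0,0,-1],[0.17,0.002,0.089,0,0,0,-1],[0.188,0.002,0.098,0,0,0,-1],[0.188,0.002,0.098,0,0,0,-1]],
  ],
)

```text
t: 12.48
eef_pos: [490.6, 239.9, 326.1]
tcp_rot: [-3.14, 0.05, 1.592]
ft_force: [0.1, 0.0, -1.3]
opening: 0.125
grip_force: 30.0
```

```bash
python3 - <<'E'
from h import *
Y,p,s=look(tag="w8"); print(s["t"],edgenow(s),s["ft_force"],s["opening"])
p,T=edge2tcp(-3,-.6,-.03,x=1.1); print(delta(p,T,s))
q=cv2.imread; cv2.imwrite("pics/w8.png",cv2.resize(np.load("pics/w8.npz")["p"][20:220,220:440],None,fx=2.7,fy=2.7,interpolation=cv2.INTER_CUBIC)[:,:,::-1])
E
```

```text
12.4833 (array([ 0.6, -3.4, -1. ]), np.float64(-0.031), np.float64(0.001)) [ 0.07191127  0.01015334 -1.25742651] 0.12532909743032203
[ 0.0009 -0.     -0.0005 -0.0003  0.0002  0.    ]
```

View pics/w8.png

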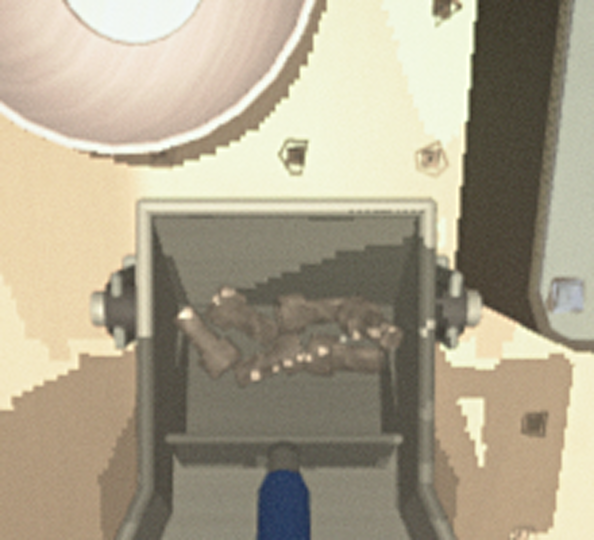

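```bash
python3 - <<'E'
from h import *
s=state()
for i,f in enumerate(np.linspace(.06,.84,10)):
    p,T=edge2tcp(-3.2,52*np.sin(f)-.3,f,x=.8); print(delta(p,T,s).tolist())
from kin import ik
q,c=ik(p,T,s["joints"]);print((q-s["joints"]).round(2),c)
E
```

```text
[-0.1581, -0.002, 0.0204, -0.0003, 0.0145, -0.0]
[-0.3036, -0.002, 0.0476, -0.0003, 0.0283, -0.0]
[-0.444, -0.0019, 0.0888, -0.0003, 0.0421, -0.0]
[-0.5784, -0.0018, 0.1436, -0.0003, 0.0559, -0.0001]
[-0.7056, -0.0017, 0.2116, -0.0003, 0.0697, -0.0001]
[-0.8247, -0.0015, 0.2923, -0.0003, 0.0835, -0.0001]
[-0.9349, -0.0013, 0.3851, -0.0003, 0.0973, -0.0001]
[-1.0353, -0.0011, 0.4894, -0.0003, 0.1111, -0.0001]
[-1.1251, -0.0009, 0.6043, -0.0003, 0.1249, -0.0001]
[-1.2038, -0.0007, 0.729, -0.0003, 0.1387, -0.0001]
[-0.49  0.16  0.21  1.12  0.13 -1.38] 9.803427602733515e-24
```

Emit:
arm_command(
  rows=[
    [[-0.079,-0.001,0.009,0,0.0072,0,-1],[-0.158,-0.002,0.0204,0,0.0145,0,-1],[-0.231,-0.002,0.033,0,0.0214,0,-1],[-0.3036,-0.002,0.0476,0,0.0283,0,-1],[-0.374,-0.002,0.067,0,0.0352,0,-1],[-0.444,-0.0019,0.0888,0,0.0421,0,-1],[-0.512,-0.002,0.115,0,0.049,0,-1],[-0.5784,-0.002,0.1436,0,0.0559,0,-1],[-0.643,-0.0017,0.176,0,0.0628,0,-1],[-0.7056,-0.0017,0.2116,0,0.0697,0,-1]],
  ],
)

```text
t: 13.37
eef_pos: [492.5, 131.5, 300.0]
tcp_rot: [-3.141, -0.389, 1.591]
ft_force: [-0.5, -0.3, -1.7]
opening: 0.123
grip_force: 30.0
```

```bash
python3 - <<'E'
from h import *
Y,p,s=look(tag="w9"); print(s["t"],edgenow(s),s["ft_force"],s["opening"])
for f in np.linspace(.48,.9,7):
    p,T=edge2tcp(-3.2,52*np.sin(f)+.0,f,x=.8); print(delta(p,T,s).tolist())
E
```

```text
13.3667 (array([ 0.6, -3.8, 20.4]), np.float64(0.397), np.float64(-0.0)) [-0.50456163 -0.34019121 -1.74460085] 0.12253532948482423
[-0.1135, 0.0005, 0.02, -0.0001, 0.0114, -0.0001]
[-0.2266, 0.0006, 0.047, -0.0001, 0.0225, -0.0001]
[-0.3374, 0.0007, 0.0835, -0.0001, 0.0337, -0.0001]
[-0.4452, 0.0008, 0.1294, -0.0001, 0.0448, -0.0001]
[-0.5496, 0.001, 0.1845, -0.0001, 0.0559, -0.0001]
[-0.6501, 0.0011, 0.2483, -0.0001, 0.0671, -0.0001]
[-0.7461, 0.0012, 0.3207, -0.0001, 0.0782, -0.0001]
```

```bash
python3 - <<'E'
from h import *
s=state(); Rt=R.from_euler('z',PSI).as_matrix()@R.from_euler('x',-TH).as_matrix()
O=np.array([HX,HY,34.])
pts={"bar":O+Rt@[0,-245,18],"rim":O+Rt@[0,-203,27],"rimside":O+Rt@[60,-160,30]}
def ev(ey,ez,f,tag=""):
    p,T=edge2tcp(ey,ez,f,x=.8); print(tag,(ey,ez,round(f,2)),"pitch",round(f-TH,2),{k:((v-p)@T)[[0,2]].round(0).tolist() for k,v in pts.items()},delta(p,T,s).tolist())
Rg=R.from_euler('xyz',s["tcp_rot"]).as_matrix();print("now",{k:((v-s["eef_pos"])@Rg)[[0,2]].round(0).tolist() for k,v in pts.items()})
for ez,f in((25,.42),(30,.46),(35,.5),(40,.54),(45,.58),(50,.62),(60,.66),(70,.7),(80,.75),(90,.8),(100,.85),(110,.9)): ev(-3.5,ez,f)
E
```

```text
now {'bar': [-92.0, 95.0], 'rim': [-60.0, 124.0], 'rimside': [-32.0, 156.0]}
 (-3.5, 25, 0.42) pitch -0.12 {'bar': [-95.0, 97.0], 'rim': [-63.0, 125.0], 'rimside': [-36.0, 158.0]} [0.0134, 0.0006, -0.015, -0.0002, 0.0014, -0.0003]
 (-3.5, 30, 0.46) pitch -0.08 {'bar': [-92.0, 94.0], 'rim': [-61.0, 124.0], 'rimside': [-35.0, 158.0]} [-0.0357, 0.0007, -0.018, -0.0002, 0.0078, -0.0003]
 (-3.5, 35, 0.5) pitch -0.04 {'bar': [-88.0, 91.0], 'rim': [-59.0, 122.0], 'rimside': [-34.0, 157.0]} [-0.084, 0.0008, -0.018, -0.0002, 0.0141, -0.0003]
 (-3.5, 40, 0.54) pitch -0.0 {'bar': [-85.0, 87.0], 'rim': [-56.0, 120.0], 'rimside': [-33.0, 156.0]} [-0.1315, 0.0009, -0.015, -0.0002, 0.0205, -0.0003]
 (-3.5, 45, 0.58) pitch 0.04 {'bar': [-81.0, 84.0], 'rim': [-54.0, 118.0], 'rimside': [-32.0, 155.0]} [-0.178, 0.0009, -0.0091, -0.0002, 0.0269, -0.0003]
 (-3.5, 50, 0.62) pitch 0.08 {'bar': [-77.0, 81.0], 'rim': [-52.0, 116.0], 'rimside': [-31.0, 153.0]} [-0.2235, 0.001, -0.0002, -0.0002, 0.0332, -0.0003]
 (-3.5, 60, 0.66) pitch 0.12 {'bar': [-78.0, 80.0], 'rim': [-54.0, 115.0], 'rimside': [-35.0, 154.0]} [-0.2409, 0.0011, -0.0083, -0.0002, 0.0396, -0.0003]
 (-3.5, 70, 0.7) pitch 0.16 {'bar': [-79.0, 78.0], 'rim': [-56.0, 114.0], 'rimside': [-39.0, 154.0]} [-0.257, 0.0011, -0.0136, -0.0002, 0.046, -0.0003]
 (-3.5, 80, 0.75) pitch 0.21 {'bar': [-78.0, 74.0], 'rim': [-57.0, 112.0], 'rimside': [-42.0, 152.0]} [-0.2885, 0.0012, -0.0064, -0.0002, 0.0539, -0.0003]
 (-3.5, 90, 0.8) pitch 0.26 {'bar': [-77.0, 71.0], 'rim': [-58.0, 109.0], 'rimside': [-45.0, 150.0]} [-0.3176, 0.0012, 0.005, -0.0002, 0.0619, -0.0003]
 (-3.5, 100, 0.85) pitch 0.31 {'bar': [-76.0, 66.0], 'rim': [-59.0, 106.0], 'rimside': [-48.0, 147.0]} [-0.344, 0.0013, 0.0204, -0.0002, 0.0698, -0.0003]
 (-3.5, 110, 0.9) pitch 0.36 {'bar': [-75.0, 61.0], 'rim': [-60.0, 102.0], 'rimside': [-50.0, 144.0]} [-0.3675, 0.0014, 0.0398, -0.0001, 0.0778, -0.0003]
```

Emit:
arm_command(
  rows=[
    [[0.0134,0,-0.015,0,0.0014,0,-1],[-0.0357,0,-0.018,0,0.0078,0,-1],[-0.084,0,-0.018,0,0.0141,0,-1],[-0.1315,0,-0.015,0,0.0205,0,-1],[-0.178,0,-0.0091,0,0.0269,0,-1],[-0.2235,0,0,0,0.0332,0,-1],[-0.2409,0,-0.0083,0,0.0396,0,-1],[-0.257,0,-0.0136,0,0.046,0,-1],[-0.2885,0,-0.0064,0,0.0539,0,-1],[-0.3176,0,0.005,0,0.0619,0,-1]],
  ],
)

```text
t: 14.25
eef_pos: [493.5, 88.8, 282.0]
tcp_rot: [-3.14, -0.777, 1.592]
ft_force: [-0.3, -0.8, -2.5]
opening: 0.126
grip_force: 30.0
```

Emit:
arm_command(
  rows=[
    [[0,0,0,0,0,0,-1],[0,0,0,0,0,0,-1],[0,0,0,0,0,0,-1]],
  ],
)

```text
t: 14.5
eef_pos: [493.5, 88.8, 281.7]
tcp_rot: [-3.139, -0.774, 1.591]
ft_force: [-0.3, 0.7, -2.4]
opening: 0.125
grip_force: 30.0
```

```bash
cat >> h.py <<'E'
def inscoop(s,p,d):
    Rg=R.from_euler('xyz',s["tcp_rot"]).as_matrix(); g=s["eef_pos"]+171*Rg[:,2]; Rs=Rg@Rw(0,A0).T
    return (cloud("wrist",d,s)-g)@Rs+np.array([0,-GY,72.5])
E
python3 - <<'E'
from h import *
Y,p,s=look(tag="w10"); print(s["t"],edgenow(s),s["eef_pos"],s["tcp_rot"],s["ft_force"],s["opening"])
z=np.load("pics/w10.npz"); S=inscoop(s,z["p"],z["d"])
m=(abs(S[...,0])<34)&(S[...,1]>-27)&(S[...,1]<30)&(S[...,2]>-3)&(S[...,2]<28); k=S[m]
H,_,_=np.histogram2d(k[:,1],k[:,0],bins=[np.arange(-27,32,4),np.arange(-34,36,4)],weights=k[:,2]);N,_,_=np.histogram2d(k[:,1],k[:,0],bins=[np.arange(-27,32,4),np.arange(-34,36,4)])
print((H/np.maximum(N,1)).round(0).astype(int))
k=Y[(abs(Y[...,0])<31)&(Y[...,1]>-100)&(Y[...,1]<-2)&(Y[...,2]>3)&(Y[...,2]<20)];print("left in tray",len(k), k.mean(0) if len(k) else"")
E
```

```text
14.5 (array([ 0.5, -2.5, 90.4]), np.float64(0.713), np.float64(0.001)) [493.48028463  88.78482789 281.72290447] [-3.13949893 -0.77424583  1.59060612] [-0.34486523  0.66470525 -2.43548332] 0.12537436799705756
[[16 16 15 16 16 16 16 26 27 17 15 15 16 15 16 16  0]
 [26 28 28 27 27 27 27 27 27 27 27 27 27 28 27 26  0]
 [22  0  0  0  0  9 10 12 14 15  0  0  0  0  0 22  0]
 [16  3  3  2  3  2  4  8 13 14  4  2  3  3  3 14  0]
 [15  3  3  2  3  3  2  3  4  8  3  3  3  3  3 13  0]
 [14  3  3  3  3  3  3  3  3  3  3  3  3  3  3 12  0]
 [12  4  4  4  3  3  2  3  3  3  3  3  3  3  3 11  0]
 [12 11 12  9  3  3  3  3  3  3  5  5  3  3  3  8  0]
 [13 13 14 10  3  2  3  3  3  3 11 11  7  8  8 11  0]
 [10 11 12  7  3  3  3  3  3  3 13 14 11 11 14 18 16]
 [ 7  7 11  5  3  4  8  4  3  3 11 12  9 10 14 18 18]
 [ 5  8 11  4  4  8 10  6  7  5  2  5 10 12 15 15  0]
 [ 3  5  9  9 10 11 10  6 13 10  6  6 13 15 13  3  0]
 [ 2  2 10 13 13 10  2  7 13 12 10  9 11 13 13  2  0]]
left in tray 14 [ 7.70969124 -2.17967987 10.13251256]
```

```bash
python3 - <<'E'
from h import *
s=state(); Rt=R.from_euler('z',PSI).as_matrix()@R.from_euler('x',-TH).as_matrix()
O=np.array([HX,HY,34.]); e=O+Rt@np.array([.5,-2.5,93.4]); print("edge world",e)
pts={"bar":O+Rt@[0,-245,18],"rim":O+Rt@[0,-203,27]}
from kin import ik
q=s["joints"]
for i in range(1,11):
    f=i/10; P=e+np.array([0,-22*f,120*f]); pit=.25+.42*f
    p,T=scoop2tcp(P,pit,PSI); q,c=ik(p,T,q)
    print(delta(p,T,s).tolist(),{k:((v-p)@T)[[0,2]].round(0).tolist() for k,v in pts.items()},q.round(2),round(c,5))
E
```

```text
edge world [488.13314751 328.03907678 115.30341603]
[-0.0323, -0.0024, -0.0507, -0.0002, 0.0064, -0.0001] {'bar': [-78.0, 75.0], 'rim': [-60.0, 114.0]} [-0.09  0.53  2.02  1.01  1.02 -0.86] 0.0
[-0.0659, -0.0028, -0.0979, -0.0002, 0.0131, -0.0001] {'bar': [-76.0, 79.0], 'rim': [-60.0, 119.0]} [-0.11  0.53  2.02  1.03  1.06 -0.88] 0.0
[-0.0986, -0.0031, -0.1418, -0.0002, 0.0198, -0.0001] {'bar': [-75.0, 83.0], 'rim': [-61.0, 124.0]} [-0.13  0.53  2.02  1.05  1.11 -0.91] 0.0
[-0.1302, -0.0034, -0.1825, -0.0002, 0.0265, -0.0001] {'bar': [-75.0, 87.0], 'rim': [-63.0, 128.0]} [-0.15  0.53  2.02  1.06  1.15 -0.93] 0.0
[-0.1606, -0.0038, -0.2199, -0.0002, 0.0332, -0.0001] {'bar': [-76.0, 90.0], 'rim': [-65.0, 131.0]} [-0.17  0.54  2.02  1.08  1.19 -0.95] 0.0
[-0.1897, -0.0041, -0.2542, -0.0002, 0.0398, -0.0001] {'bar': [-76.0, 93.0], 'rim': [-67.0, 135.0]} [-0.19  0.54  2.02  1.09  1.23 -0.97] 0.0
[-0.2173, -0.0044, -0.2854, -0.0002, 0.0465, -0.0001] {'bar': [-77.0, 95.0], 'rim': [-70.0, 137.0]} [-0.21  0.55  2.02  1.11  1.27 -0.98] 0.0
[-0.2433, -0.0048, -0.3135, -0.0002, 0.0532, -0.0001] {'bar': [-79.0, 97.0], 'rim': [-73.0, 140.0]} [-0.22  0.55  2.02  1.12  1.31 -1.  ] 0.0
[-0.2676, -0.0051, -0.3387, -0.0002, 0.0599, -0.0001] {'bar': [-81.0, 98.0], 'rim': [-77.0, 141.0]} [-0.23  0.56  2.02  1.14  1.35 -1.01] 0.0
[-0.2901, -0.0054, -0.361, -0.0002, 0.0666, -0.0001] {'bar': [-83.0, 99.0], 'rim': [-81.0, 142.0]} [-0.25  0.57  2.02  1.15  1.39 -1.03] 0.0
```

Emit:
arm_command(
  rows=[
    [[-0.016,-0.001,-0.025,0,0.0032,0,-1],[-0.049,-0.002,-0.074,0,0.0098,0,-1],[-0.082,-0.003,-0.12,0,0.0165,0,-1],[-0.114,-0.003,-0.162,0,0.023,0,-1],[-0.1454,-0.003,-0.201,0,0.03,0,-1],[-0.175,-0.004,-0.237,0,0.0365,0,-1],[-0.217,-0.004,-0.2854,0,0.0465,0,-1],[-0.2433,-0.005,-0.3135,0,0.0532,0,-1],[-0.2676,-0.005,-0.3387,0,0.06,0,-1],[-0.2901,-0.005,-0.361,0,0.0666,0,-1]],
  ],
)

```text
t: 15.38
eef_pos: [494.2, 18.9, 289.8]
tcp_rot: [-3.139, -1.197, 1.589]
ft_force: [0.2, 0.5, -2.2]
opening: 0.126
grip_force: 30.0
```

Emit:
arm_command(
  rows=[
    [[0,0,0,0,0,0,-1],[0,0,0,0,0,0,-1],[0,0,0,0,0,0,-1]],
  ],
)

```text
t: 15.63
eef_pos: [494.1, 19.5, 289.6]
tcp_rot: [-3.138, -1.194, 1.588]
ft_force: [0.2, 0.5, -2.6]
opening: 0.123
grip_force: 30.0
```

```bash
cat > load.py <<'E'
from h import *
import sys
def load(tag):
    p,d,s=shot("wrist",tag); print(s["t"],s["eef_pos"].round(1),s["tcp_rot"].round(3),s["ft_force"].round(1),s["opening"].round(3))
    S=inscoop(s,p,d)
    m=(abs(S[...,0])<34)&(S[...,1]>-27)&(S[...,1]<30)&(S[...,2]>-3)&(S[...,2]<28); k=S[m]
    b=[np.arange(-27,32,4),np.arange(-34,36,4)]
    H,_,_=np.histogram2d(k[:,1],k[:,0],bins=b,weights=k[:,2]);N,_,_=np.histogram2d(k[:,1],k[:,0],bins=b)
    print((H/np.maximum(N,1)).round(0).astype(int)); return s
if __name__=="__main__": load(sys.argv[1])
E
python3 load.py w11
```

```text
Traceback (most recent call last):
  File "load.py", line 10, in <module>
    if __name__=="__main__": load(sys.argv[1])
                             ~~~~^^^^^^^^^^^^^
  File "load.py", line 4, in load
    p,d,s=shot("wrist",tag); print(s["t"],s["eef_pos"].round(1),s["tcp_rot"].round(3),s["ft_force"].round(1),s["opening"].round(3))
                                                                                                             ^^^^^^^^^^^^^^^^^^
AttributeError: 'float' object has no attribute 'round'
```

```bash
sed -i 's/,s\["opening"\].round(3)//' load.py; python3 load.py w11; python3 - <<'E'
from h import *
p,d,s=shot("top","t11"); X=cloud("top",d); Rt=R.from_euler('z',PSI).as_matrix()@R.from_euler('x',-TH).as_matrix()
p,d,_=shot("scene","s11")
E
```

```text
15.6833 [494.1  19.6 289.6] [-3.138 -1.194  1.589] [-0.2  0.1 -2. ]
[[17 15 16 15 15 15 16 26 27 16 16 15 16 15 16 16  0]
 [26 27 28 28 28 27 27 27 27 28 27 27 27 27 27 26  0]
 [22 13 15 13  8 10 11 13 14 16 14 14 12 11 10 20  0]
 [17 12 12  8  3  9  8 11 14 12 11 13 10  8  6 15  0]
 [15  8 11  4  5 10  7  7 12  8 10 11  8  8  9 14  0]
 [13  8 11  4  9 11  8 13 14 10 15 14 11 11 10 15  0]
 [12  7 11  8 12 10  3 13 13  9 13 14 10  3  3 11  0]
 [12  3  6 13 14 10  3  4 11  8  7  7  3  3  3  9  0]
 [10  3  3 13 14  8  3  3  9 10  4  3  3  3  3  8  0]
 [ 8  3  3  3  3  3  3  3  5 10  4  3  3  3  3  6  0]
 [ 7  3  3  3  3  3  3  3  3  3  3  3  3  3  3  5  0]
 [ 5  3  3  3  3  3  3  3  2  3  3  3  3  3  3  5  0]
 [ 3  2  2  2  2  3  2  2  2  2  3  2  2  2  2  3  0]
 [ 2  2  2  2  2  2  2  2  2  2  2  2  2  2  2  2  0]]
```

```bash
cat > pour.py <<'E'
from kin import *
def path(wps,n,s=None,yaw=PSI):
    "wps: list of (edge xyz, pitch); linear interp from current edge"
    s=s or state(); q=s["joints"]; out=[]
    Rg=R.from_euler('xyz',s["tcp_rot"]).as_matrix(); Rs=Rg@Rw(0,A0).T; g=s["eef_pos"]+171*Rg[:,2]
    e=g-Rs@np.array([0,-GY-26,72.5]); pit=np.arcsin(Rs[2,1]); y0=np.arctan2(Rs[1,0],Rs[0,0]); print("edge",e.round(1),"pit",round(pit,3),"yaw",round(y0,3))
    P,f=np.array(wps[0][0],float),wps[0][1]
    for i in range(1,n+1):
        t=i/n; p,T=scoop2tcp(e+(P-e)*t,pit+(f-pit)*t,y0+(yaw-y0)*t); q2,c=ik(p,T,q); print(delta(p,T,s).round(3).tolist(),"dq",abs(q2-q).max().round(2),round(c,6)); q=q2
E
python3 - <<'E'
from pour import *
path([((440.5,378,140),.4)],8)
E
```

```text
edge [488.  306.  235.3] pit 0.671 yaw 0.021
[0.013, -0.039, 0.074, -0.0, -0.005, -0.0] dq 0.04 0.0
[0.027, -0.077, 0.151, -0.0, -0.011, -0.0] dq 0.04 0.0
[0.041, -0.115, 0.23, -0.0, -0.016, -0.0] dq 0.04 0.0
[0.055, -0.154, 0.312, -0.0, -0.022, -0.0] dq 0.04 0.0
[0.07, -0.192, 0.395, -0.0, -0.027, -0.0] dq 0.05 0.0
[0.084, -0.23, 0.481, -0.0, -0.032, -0.0] dq 0.05 0.0
[0.098, -0.268, 0.568, -0.0, -0.038, -0.0] dq 0.05 0.0
[0.112, -0.307, 0.659, -0.0, -0.043, -0.0] dq 0.05 0.0
```

Emit:
arm_command(
  rows=[
    [[0.007,-0.02,0.037,0,-0.0027,0,-1],[0.02,-0.058,0.112,0,-0.008,0,-1],[0.041,-0.115,0.23,0,-0.016,0,-1],[0.055,-0.154,0.312,0,-0.022,0,-1],[0.07,-0.192,0.395,0,-0.027,0,-1],[0.084,-0.23,0.481,0,-0.032,0,-1],[0.098,-0.268,0.568,0,-0.038,0,-1],[0.107,-0.29,0.625,0,-0.041,0,-1],[0.112,-0.307,0.659,0,-0.043,0,-1],[0.112,-0.307,0.659,0,-0.043,0,-1]],
  ],
)

```text
t: 16.67
eef_pos: [445.3, 117.5, 268.9]
tcp_rot: [-3.139, -0.924, 1.591]
ft_force: [-0.1, -0.3, -2.6]
opening: 0.122
grip_force: 30.0
```

```bash
python3 - <<'E'
from pour import *
p,d,s=shot("wrist","w12")
X=cloud("wrist",d,s);x,y,z=X[...,0],X[...,1],X[...,2]
Q=X[(z>34)&(z<46)&(np.hypot(x-441,y-386)<75)&(y>385)]; print(Q.min(0),Q.max(0))
path([((440.5,380,72),0)],8)
E
```

```text
[378.74377459 385.02257839  34.02426792] [497.18014486 418.29165904  41.35812304]
edge [439.9 378.4 140.4] pit 0.402 yaw 0.022
[0.052, -0.001, 0.019, -0.0, -0.008, -0.0] dq 0.04 0.0
[0.104, -0.001, 0.044, -0.0, -0.016, -0.0] dq 0.05 0.0
[0.156, -0.0, 0.073, -0.0, -0.024, -0.0] dq 0.05 0.0
[0.209, 0.0, 0.107, -0.0, -0.032, -0.0] dq 0.06 0.0
[0.262, 0.001, 0.146, -0.0, -0.04, -0.0] dq 0.06 0.0
[0.315, 0.001, 0.19, -0.0, -0.048, -0.0] dq 0.07 0.0
[0.366, 0.002, 0.238, -0.0, -0.056, -0.0] dq 0.07 0.0
[0.418, 0.002, 0.292, -0.0, -0.064, -0.0] dq 0.08 0.0
```

Emit:
arm_command(
  rows=[
    [[0.026,0,0.009,0,-0.004,0,-1],[0.078,0,0.031,0,-0.012,0,-1],[0.13,0,0.058,0,-0.02,0,-1],[0.182,0,0.09,0,-0.028,0,-1],[0.235,0,0.126,0,-0.036,0,-1],[0.288,0,0.168,0,-0.044,0,-1],[0.34,0,0.213,0,-0.052,0,-1],[0.392,0.002,0.265,0,-0.06,0,-1],[0.418,0.002,0.292,0,-0.064,0,-1],[0.418,0.002,0.292,0,-0.064,0,-1]],
  ],
)

```text
t: 17.55
eef_pos: [445.0, 189.9, 293.1]
tcp_rot: [-3.141, -0.521, 1.592]
ft_force: [0.4, 0.8, -1.4]
opening: 0.123
grip_force: 30.0
```

```bash
python3 load.py w13; python3 - <<'E'
from pour import *
path([((439.5,381,44),-.6)],10)
E
```

```text
17.55 [445.  189.9 293.1] [-3.141 -0.521  1.592] [ 0.4  0.8 -1.4]
[[17 16 15 16 15 16 16 26 27 17 16 16 16 15 15 16  0]
 [26 27 27 27 27 27 27 28 27 27 27 27 28 27 27 26 27]
 [22 13 14 13  8 10 11 13 15 15 14 14 12 11 10 20  0]
 [18 12 13 10  4  8  8 12 14 10 11 13 11  8  7 16  0]
 [15  9 11  4  6 10  6  7 11  8 10 10  7  8 10 14  0]
 [15  8 10  3  9 10  9 12 14  8 13 13 11 11 10 14  0]
 [12  9 10  9 12  9  5 13 13  7 13 14 11  3  3 11  0]
 [11  3  7 13 14 10  3  7 11  7  6 12  3  3  3  9  0]
 [10  3  3 14 14  7  3  3 10  8  3  3  3  3  2  8  0]
 [ 8  3  3  3  3  3  3  3  8 10  3  3  3  3  3  6  0]
 [ 7  3  3  3  3  3  3  3  3  3  3  3  3  3  3  5  0]
 [ 5  3  3  3  3  3  3  3  3  3  2  3  2  3  3  4  0]
 [ 3  2  2  2  2  2  2  2  2  2  2  2  2  2  2  3  0]
 [ 1  2  2  2  2  2  2  2  2  2  2  2  2  2  2  2  0]]
edge [440.8 379.8  72.3] pit -0.0 yaw 0.021
[0.106, -0.002, -0.002, -0.0, -0.01, -0.0] dq 0.12 0.0
[0.214, -0.003, 0.004, -0.0, -0.019, -0.0] dq 0.13 0.0
[0.321, -0.004, 0.016, -0.0, -0.029, -0.0] dq 0.13 0.0
[0.429, -0.004, 0.035, -0.0, -0.038, -0.0] dq 0.13 0.0
[0.537, -0.005, 0.061, -0.0, -0.048, -0.0] dq 0.12 0.0
[0.643, -0.006, 0.094, -0.0, -0.057, -0.0] dq 0.11 0.0
[0.749, -0.007, 0.134, -0.0, -0.067, -0.0] dq 0.11 0.0
[0.853, -0.008, 0.181, -0.0, -0.076, -0.0] dq 0.1 0.0
[0.955, -0.009, 0.235, -0.0, -0.086, -0.0] dq 0.08 0.0
[1.054, -0.01, 0.295, -0.0, -0.096, -0.0] dq 0.08 0.0
```

Emit:
arm_command(
  rows=[
    [[0.106,-0.002,-0.002,0,-0.01,0,-1],[0.214,-0.003,0.004,0,-0.019,0,-1],[0.321,-0.004,0.016,0,-0.029,0,-1],[0.429,-0.004,0.035,0,-0.038,0,-1],[0.537,-0.005,0.061,0,-0.048,0,-1],[0.643,-0.006,0.094,0,-0.057,0,-1],[0.749,-0.007,0.134,0,-0.067,0,-1],[0.853,-0.008,0.181,0,-0.076,0,-1],[0.955,-0.009,0.235,0,-0.086,0,-1],[0.955,-0.009,0.235,0,-0.086,0,-1]],
  ],
)

```text
t: 18.43
eef_pos: [440.8, 332.4, 333.7]
tcp_rot: [-3.14, 0.02, 1.592]
ft_force: [-0.2, -0.0, -1.9]
opening: 0.123
grip_force: 30.0
```

```bash
python3 load.py w14; python3 - <<'E'
from pour import *
path([((439.5,378,44),-1.15)],8)
E
```

```text
18.4333 [440.8 332.4 333.7] [-3.14   0.02   1.592] [-0.2 -0.  -1.9]
[[17 16 15 16 15 16 16 27 27 17 16 15 16 15 15 16 26]
 [26 27 27 27 28 27 28 27 27 27 27 27 28 27 28 26 27]
 [21  0  0  0  0  0  0  0  0  0  0  0  0  0  0 21  0]
 [15  2  3  3  3  2  2  2  3  2  2  2  2  2  3 14  0]
 [14  2  3  2  3  3  3  3  3  3  3  3  2  3  2 14  0]
 [14  2  2  2  2  3  3  2  2  2  2  3  2  2  2 11  0]
 [12  3  3  3  3  3  2  3  3  3  3  2  2  2  3 10  0]
 [11  3  2  3  3  3  3  3  3  3  3  3  3  3  3  8  0]
 [10  3  3  2  3  3  3  3  3  3  3  2  3  3  3  7  0]
 [ 9  3  3  3  3  3  3  2  3  2  3  3  2  3  3  6  0]
 [ 7  3  3  3  3  3  3  3  3  3  3  3  3  3  3  5  0]
 [ 5  3  2  3  3  3  2  3  2  2  3  3  3  3  3  4  0]
 [ 3  2  2  2  2  2  2  2  2  2  2  2  2  2  2  3  0]
 [ 2  1  2  2  2  2  2  2  1  1  2  2  2  2  2  2  0]]
edge [438.8 381.2  46.2] pit -0.54 yaw 0.022
[0.144, -0.005, -0.02, -0.0, -0.012, 0.0] dq 0.09 0.0
[0.289, -0.004, -0.03, -0.0, -0.024, 0.0] dq 0.08 0.0
[0.434, -0.004, -0.027, -0.0, -0.036, 0.0] dq 0.07 0.0
[0.579, -0.003, -0.014, -0.0, -0.048, 0.0] dq 0.08 0.0
[0.723, -0.002, 0.011, -0.0, -0.061, 0.0] dq 0.08 0.0
[0.865, -0.002, 0.046, -0.0, -0.073, 0.0] dq 0.08 0.0
[1.003, -0.001, 0.093, -0.0, -0.085, 0.0] dq 0.08 0.0
[1.138, 0.0, 0.15, -0.0, -0.097, 0.0] dq 0.08 0.0
```

Emit:
arm_command(
  rows=[
    [[0,0,-0.15,0,0,0,-1],[0,0,-0.4,0,0,0,-1],[0,0,-0.65,0,0,0,-1],[0,0,-0.8,0,0,0,-1],[0,0,-0.8,0,0,0,-1]],
  ],
)

```text
t: 18.9
eef_pos: [441.1, 331.8, 458.2]
tcp_rot: [3.138, 0.012, 1.591]
ft_force: [0.5, -0.6, -1.1]
opening: 0.13
grip_force: 30.0
```

```bash
python3 - <<'E'
from pour import *
p,d,s=shot("wrist","w15"); print(s["t"],s["ft_force"])
p2,d2,_=shot("top","t15")
for n,pp,dd,ss in(("wrist",p,d,s),("top",p2,d2,None)):
    X=cloud(n,dd,ss);x,y,z=X[...,0],X[...,1],X[...,2]
    r=np.hypot(x-439,y-386)
    Q=X[(z>33)&(z<48)&(r<75)]; print(n,"rim",Q.min(0).round(0),Q.max(0).round(0))
    for a in(345,355,365,375,385,395,405,415,425):
        print(a,[ (lambda k:int(np.percentile(k,90).round()) if len(k) else -1)(z[(abs(y-a)<5)&(abs(x-b)<4)]) for b in range(390,492,8)])
path([((450,235,230),0.)],9)
E
```

```text
18.9 [ 0.53040971 -0.62460297 -1.0930633 ]
wrist rim [379. 351.  33.] [497. 444.  42.]
345 [372, 372, 372, 370, 370, 364, 284, 324, 305, 213, 388, 388, 388]
355 [390, 391, 392, 391, 392, 393, 393, 393, 392, 389, 389, 389, 389]
365 [39, 362, 369, 370, 370, 370, 362, 370, 370, 370, 370, 363, 363]
375 [28, 18, 188, 187, 181, 181, 182, 181, 182, 182, 195, 18, 30]
385 [27, 17, 156, 175, 175, 176, 176, 175, 176, 176, 177, 17, 28]
395 [31, 18, 17, 20, 25, 17, 23, 25, 17, 9, 12, 19, 29]
405 [36, 22, 16, 12, 23, 19, 437, 21, 17, 12, 16, 22, 37]
415 [41, 32, 22, 22, 23, 24, 16, 14, 13, 17, 22, 33, 41]
425 [40, 40, 36, 28, 22, 22, 19, 19, 20, 27, 35, 41, 40]
top rim [405. 326.  33.] [499. 379.  46.]
345 [561, 571, 577, 579, 581, 582, 584, 581, 580, 576, 572, 564, 40]
355 [602, 594, 579, 581, 582, 582, 582, 581, 577, 572, 566, 500, 41]
365 [602, 599, 596, 591, 583, 582, 580, 578, 574, 570, 560, 20, 36]
375 [601, 597, 595, 591, 588, 583, 579, 575, 570, 563, 283, 18, 26]
385 [-1, 592, 592, 590, 587, 584, 580, 575, 565, 557, -1, -1, 24]
395 [-1, -1, -1, -1, 584, 581, 578, 572, 564, 546, -1, -1, -1]
405 [-1, -1, -1, -1, -1, -1, 572, 568, 557, -1, -1, -1, -1]
415 [-1, -1, -1, -1, -1, -1, -1, -1, -1, -1, -1, -1, -1]
425 [-1, -1, -1, -1, -1, -1, -1, -1, -1, -1, -1, -1, -1]
edge [439.3 382.  166.4] pit -0.539 yaw 0.02
[-0.223, 0.002, -0.02, -0.0, 0.01, -0.0] dq 0.09 0.0
[-0.445, 0.008, -0.034, -0.0, 0.019, -0.0] dq 0.1 0.0
[-0.664, 0.014, -0.04, -0.0, 0.029, -0.0] dq 0.11 0.0
[-0.881, 0.02, -0.04, -0.0, 0.038, -0.0] dq 0.11 0.0
[-1.095, 0.026, -0.034, -0.0, 0.048, -0.0] dq 0.11 0.0
[-1.306, 0.032, -0.022, -0.0, 0.057, -0.0] dq 0.11 0.0
[-1.513, 0.038, -0.004, -0.0, 0.067, -0.0] dq 0.11 0.0
[-1.716, 0.044, 0.02, -0.0, 0.076, -0.0] dq 0.1 0.0
[-1.915, 0.05, 0.049, -0.0, 0.086, -0.0] dq 0.09 0.0
```

Emit:
arm_command(
  rows=[
    [[-0.11,0,-0.05,0,0.005,0,-1],[-0.3,0.005,-0.12,0,0.014,0,-1],[-0.5,0.01,-0.2,0,0.024,0,-1],[-0.75,0.015,-0.25,0,0.033,0,-1],[-0.95,0.02,-0.25,0,0.043,0,-1],[-0.95,0.02,-0.25,0,0.048,0,-1]],
  ],
)

```text
t: 19.5
eef_pos: [446.8, 187.2, 492.3]
tcp_rot: [-3.139, -0.287, 1.587]
ft_force: [0.8, -1.1, -1.5]
opening: 0.125
grip_force: 30.0
```

```bash
python3 - <<'E'
from pour import *
print(state()["t"])
path([((462,100,240),0.)],6)
E
```

```text
19.5
edge [443.9 320.7 233.2] pit -0.236 yaw 0.017
[-0.308, 0.012, -0.061, -0.0, 0.006, -0.0] dq 0.13 0.0
[-0.616, 0.029, -0.119, -0.0, 0.012, -0.0] dq 0.13 0.0
[-0.922, 0.046, -0.174, -0.0, 0.019, -0.0] dq 0.12 0.0
[-1.228, 0.063, -0.226, -0.0, 0.025, -0.001] dq 0.11 0.0
[-1.532, 0.08, -0.276, -0.0, 0.031, -0.001] dq 0.1 0.0
[-1.836, 0.097, -0.323, -0.0, 0.038, -0.001] dq 0.09 0.0
```

Emit:
arm_command(
  rows=[
    [[-0.25,0.01,-0.05,0,0.006,0,-1],[-0.5,0.03,-0.1,0,0.012,0,-1],[-0.75,0.04,-0.14,0,0.019,0,-1],[-0.95,0.048,-0.18,0,0.025,0,-1]],
  ],
)

```text
t: 19.83
eef_pos: [456.5, 44.6, 477.4]
tcp_rot: [-3.138, -0.444, 1.589]
ft_force: [0.9, 0.5, -1.6]
opening: 0.133
grip_force: 30.0
```

Emit:
arm_command(
  rows=[
    [[-0.25,0.01,-0.09,0,0.004,0,-1],[-0.5,0.03,-0.17,0,0.009,0,-1],[-0.75,0.04,-0.25,0,0.013,0,-1],[-0.9,0.05,-0.3,0,0.013,0,-1],[-0.9,0.05,-0.3,0,0.013,0,-1]],
  ],
)

```text
t: 20.25
eef_pos: [467.4, -98.3, 459.9]
tcp_rot: [-3.137, -0.524, 1.584]
ft_force: [-0.5, 0.5, -1.0]
opening: 0.125
grip_force: 30.0
```

```bash
python3 - <<'E'
from pour import *
print(state()["t"],state()["eef_pos"])
path([((462.6,-45.6,150),0.)],6,yaw=-.149)
E
```

```text
20.25 [467.35226168 -98.26975345 459.91352774]
edge [463.5  92.4 239.5] pit 0.001 yaw 0.015
[-0.182, -0.044, 0.01, -0.003, -0.0, 0.003] dq 0.05 0.0
[-0.363, -0.082, 0.02, -0.005, -0.0, 0.007] dq 0.05 0.0
[-0.543, -0.119, 0.03, -0.007, -0.0, 0.011] dq 0.05 0.0
[-0.722, -0.157, 0.042, -0.009, -0.0, 0.015] dq 0.05 0.0
[-0.9, -0.194, 0.053, -0.012, -0.0, 0.019] dq 0.04 0.0
[-1.078, -0.232, 0.065, -0.014, -0.0, 0.022] dq 0.04 0.0
```

Emit:
arm_command(
  rows=[
    [[-0.2,-0.044,-0.02,-0.003,0,0.003,-1],[-0.4,-0.082,-0.04,-0.005,0,0.007,-1],[-0.6,-0.119,-0.04,-0.007,0,0.011,-1],[-0.8,-0.157,0,-0.009,0,0.015,-1],[-1,-0.22,0.05,-0.014,0,0.022,-1],[-1,-0.22,0.05,-0.014,0,0.022,-1],[-1,-0.22,0.05,-0.014,0,0.022,-1]],
  ],
)

```text
t: 20.83
eef_pos: [436.1, -221.4, 379.4]
tcp_rot: [3.139, -0.526, 1.427]
ft_force: [-0.5, -0.4, -1.0]
opening: 0.126
grip_force: 30.0
```

```bash
python3 - <<'E'
from pour import *
print(state()["t"],state()["eef_pos"])
path([((462.6,-45.6,3),0.)],4,yaw=-.149)
E
```

```text
20.8333 [ 436.1292408  -221.37917555  379.42728629]
edge [464.4 -32.5 159.3] pit 0.003 yaw -0.145
[-0.148, 0.002, 0.214, 0.0, -0.0, 0.0] dq 0.08 0.0
[-0.297, 0.001, 0.428, 0.0, -0.0, 0.0] dq 0.08 0.0
[-0.446, -0.001, 0.642, 0.0, -0.0, 0.001] dq 0.08 0.0
[-0.594, -0.002, 0.856, 0.0, -0.0, 0.001] dq 0.08 0.0
```

Emit:
arm_command(
  rows=[
    [[-0.148,0,0.214,0,0,0,-1],[-0.297,0,0.428,0,0,0,-1],[-0.4,0,0.58,0,0,0,-1],[-0.5,0,0.72,0,0,0,-1],[-0.57,0,0.82,0,0,0.001,-1],[-0.594,-0.002,0.856,0,0,0.001,-1],[-0.594,-0.002,0.856,0,0,0.001,-1],[-0.594,-0.002,0.856,0,0,0.001,-1]],
  ],
)

```text
t: 21.5
eef_pos: [435.9, -233.4, 226.3]
tcp_rot: [3.138, -0.523, 1.425]
ft_force: [0.1, -0.5, -1.9]
opening: 0.12
grip_force: 30.0
```

```bash
python3 - <<'E'
from pour import *
s=state();print(s["t"],s["eef_pos"],s["ft_force"])
path([((462.6,-45.6,0.),0.)],1,yaw=-.149)
E
```

```text
21.5 [ 435.86606407 -233.36853383  226.28945873] [ 0.09432051 -0.49503884 -1.90125179]
edge [464.6 -45.1   5.7] pit 0.0 yaw -0.148
[-0.023, -0.01, 0.03, 0.0, -0.0, 0.0] dq 0.01 0.0
```

Emit:
arm_command(
  rows=[
    [[-0.008,0,0.015,0,0,0,-1],[-0.015,0,0.025,0,0,0,-1],[-0.019,0,0.032,0,0,0,-1],[-0.019,0,0.032,0,0,0,-1],[-0.019,0,0.032,0,0,0,-1]],
  ],
)

```text
t: 21.92
eef_pos: [435.5, -233.9, 220.3]
tcp_rot: [3.138, -0.523, 1.424]
ft_force: [-0.0, 0.6, -0.2]
opening: 0.127
grip_force: 30.0
```

```bash
python3 - <<'E'
from pour import *
s=state();print(s["t"],s["eef_pos"],s["ft_force"])
path([((462.6,-45.6,0.),0.)],1,yaw=-.149)
p,d,s=shot("wrist","w16");X=cloud("wrist",d,s)
S=inscoop(s,p,d);m=(abs(S[...,0])<25)&(abs(S[...,1])<22)&(S[...,2]<6)&(S[...,2]>-4);k=X[m];A=np.c_[k[:,:2]-k[:,:2].mean(0),np.ones(len(k))];print(np.linalg.lstsq(A,k[:,2],rcond=None)[0].round(3))
E
```

```text
21.9167 [ 435.54733687 -233.93542055  220.27761026] [-0.02932406  0.58600075 -0.18118416]
edge [ 4.644e+02 -4.580e+01 -4.000e-01] pit -0.0 yaw -0.149
[0.0, -0.008, -0.003, 0.0, 0.0, 0.0] dq 0.0 0.0
[5.000e-03 1.000e-03 2.309e+00]
```

Emit:
arm_command(
  rows=[
    [[0,0,0,0,0,0,-0.4],[0,0,0,0,0,0,-0.4],[0,0,0,0,0,0,-0.4],[0,0,0,0,0,0,-0.4],[0,0,-0.1,0,0,0,-0.4],[0,0,-0.3,0,0,0,-0.4],[0,0,-0.55,0,0,0,-0.4],[0,0,-0.8,0,0,0,-0.4],[0,0,-0.95,0,0,0,-0.4],[0,0,-0.95,0,0,0,-0.4]],
  ],
)

```text
t: 22.8
eef_pos: [424.6, -306.2, 347.2]
tcp_rot: [3.132, -0.519, 1.425]
ft_force: [0.6, -1.3, -0.0]
opening: 0.298
grip_force: 0.0
```

Emit:
arm_command(
  rows=[
    [[-0.3,-0.2,-0.6,0,0,0,-0.4],[-0.3,-0.2,-0.8,0,0,0,-0.4],[-0.3,-0.2,-0.8,0,0,0,-0.4],[-0.3,-0.2,-0.8,0,0,0,-0.4],[-0.3,-0.2,-0.8,0,0,0,-0.4]],
  ],
)

```text
t: 23.22
eef_pos: [379.5, -398.6, 425.2]
tcp_rot: [3.137, -0.522, 1.422]
ft_force: [0.3, 0.9, -0.0]
opening: 0.301
grip_force: 0.0
```

```bash
python3 - <<'E'
from h import *
s=state();print(s["t"],s["eef_pos"],s["opening"])
p,d,_=shot("top","tF"); p2,d2,_=shot("scene","sF"); z0=np.load("pics/top0.npz")
X=cloud("top",d);X0=cloud("top",z0["d"]);x,y,z=X[...,0],X[...,1],X[...,2]
for nm,W in(("before",X0),("after",X)):
    Q=W[(W[...,2]>33)&(W[...,2]<50)&(np.hypot(W[...,0]-441,W[...,1]-386)<75)]; print(nm,"rim",cv2.minEnclosingCircle(Q[:,:2].astype(np.float32)))
k=(np.hypot(x-440,y-386)<45); print("in dish raised px", ((z-X0[...,2])[k]>4).sum(), "area mm2", round(((z-X0[...,2])[k]>4).sum()*2.8**2))
# changes elsewhere
ch=(abs(z-X0[...,2])>5)&(x>340)&(x<700)&(y>-450)&(y<600)&(d>0)
n,l,st,c=cv2.connectedComponentsWithStats(ch.astype(np.uint8))
for i in range(1,n):
    if st[i,4]>=4: m=l==i; print(st[i].tolist(),X[m].mean(0).round(0),np.round((z-X0[...,2])[m].mean(),0))
# tray contents
Rt=R.from_euler('z',PSI).as_matrix()@R.from_euler('x',-TH).as_matrix();Y=(X-np.array([HX,HY,34.]))@Rt-[0,0,3.]
f=(abs(Y[...,0])<30)&(Y[...,1]>-195)&(Y[...,1]<-6)&(Y[...,2]<22); print("tray floor z",np.percentile(Y[f][:,2],[1,50,99]).round(1))
# scoop
q=p.astype(int);hb=(q[...,2]>q[...,0]+40)&(y<-85)&(y>-230)&(x>400)&(x<520)&(z>15);Q=X[hb];print("handle",len(Q),Q.min(0).round(0),Q.max(0).round(0))
E
```

```text
23.2167 [ 379.53041519 -398.60877301  425.2341135 ] 0.3005474895961669
before rim ((440.99853515625, 386.253662109375), 60.41733169555664)
after rim ((440.0142517089844, 385.87530517578125), 59.984458923339844)
in dish raised px 244 area mm2 1913
[113, 141, 4, 2, 4] [698. 511.  99.] 0.0
[118, 141, 6, 5, 11] [694. 494.  98.] -0.0
[128, 141, 3, 3, 5] [697. 470. 101.] 6.0
[141, 141, 2, 4, 4] [696. 437.  99.] 2.0
[145, 141, 11, 5, 13] [696. 415.  99.] 1.0
[136, 142, 4, 7, 12] [691. 449.  98.] 0.0
[170, 143, 5, 7, 12] [689. 355.  98.] -1.0
[196, 143, 3, 4, 5] [693. 287.  98.] -1.0
[102, 144, 5, 3, 6] [688. 538. 101.] -222.0
[112, 144, 5, 4, 10] [687. 511.  98.] -0.0
[129, 145, 3, 2, 5] [687. 467. 100.] 4.0
[91, 147, 4, 3, 4] [680. 569.  97.] -8.0
[102, 146, 12, 6, 25] [676. 529.  98.] 0.0
[116, 147, 5, 6, 8] [675. 499.  99.] 2.0
[139, 146, 9, 4, 14] [681. 434.  97.] -1.0
[154, 147, 2, 5, 6] [680. 401.  98.] 3.0
[159, 146, 2, 3, 4] [685. 389.  98.] -1.0
[167, 146, 3, 3, 5] [685. 365.  98.] -1.0
[94, 148, 5, 4, 8] [674. 558. 101.] -2.0
[195, 149, 6, 5, 9] [675. 285.  97.] -1.0
[105, 151, 9,
[... 28230 characters left out ...]
 266, 5, 7, 11] [367. -43.   2.] -131.0
[407, 267, 7, 7, 14] [ 366. -307.    1.] 0.0
[430, 266, 11, 9, 27] [ 366. -377.   -0.] -56.0
[92, 268, 4, 4, 6] [356. 578.  -1.] 0.0
[96, 268, 4, 3, 5] [359. 566.   3.] 5.0
[300, 269, 2, 3, 4] [363.   0.   1.] -368.0
[414, 269, 12, 3, 15] [ 366. -333.    6.] -1.0
[117, 270, 5, 2, 5] [354. 509.  -4.] -297.0
[156, 270, 5, 2, 5] [356. 399.  -2.] -2.0
[440, 270, 3, 4, 4] [ 364. -394.    1.] 1.0
[438, 270, 11, 7, 14] [ 359. -399.   -0.] 1.0
[402, 272, 3, 3, 5] [ 357. -286.    1.] 2.0
[316, 274, 3, 4, 8] [ 369.  -65. -637.] -3.0
[422, 274, 3, 3, 5] [ 353. -344.   -4.] -1.0
tray floor z [-159.8   -1.3    4.9]
handle 110 [ 441. -184.   50.] [ 457. -111.  108.]
```

```bash
python3 - <<'E'
from h import *
P=[];Ds=[]
for i in range(8):
    p,d=read_camera("top"); P.append(p.astype(float)); Ds.append(d)
p=np.median(P,0);d=np.median(Ds,0).astype(np.float32)
X=cloud("top",d);Rt=R.from_euler('z',PSI).as_matrix()@R.from_euler('x',-TH).as_matrix();Y=(X-np.array([HX,HY,34.]))@Rt-[0,0,3.]
for a in range(-60,0,6):
    print(a,[int(np.median(k)) if len(k) else None for k in [Y[(abs(Y[...,1]-a)<3)&(abs(Y[...,0]-b)<4)][:,2] for b in range(-28,29,8)]])
p0=np.load("pics/top0.npz")["p"].astype(float)
# color change on bench near dish/tray/path, excluding tray box
df=(abs(p-p0).max(-1)>35); x,y,z=[X[...,i] for i in range(3)]
m=df&(x>365)&(x<560)&(y>-250)&(y<600)&(z<25)&(z>-20)
n,l,st,c=cv2.connectedComponentsWithStats(m.astype(np.uint8))
for i in range(1,n):
    if st[i,4]>=5: print(st[i].tolist(),X[l==i].mean(0).round(0))
# dish content height vs. radial median profile
z0=cloud("top",np.load("pics/top0.npz")["d"])[...,2]
k=np.hypot(x-440.5,y-386)<42; print("dish: px raised>4:",((z-z0)[k]>4).sum(),"of",k.sum(),"vol mm3",round(float(np.clip((z-z0)[k],0,25).sum()*2.8**2)))
E
```

```text
-60 [0, 0, 0, 0, 0, 0, 1, 0]
-54 [0, 0, 0, 0, 0, 0, 0, 0]
-48 [1, 0, 0, 0, 0, 0, 0, 0]
-42 [0, 0, 0, 0, 1, 0, 1, 0]
-36 [1, 0, 0, 0, 0, 0, 0, 0]
-30 [None, 0, 0, 0, 0, 0, 0, 0]
-24 [None, 0, 0, 0, 0, 0, 0, -1]
-18 [None, 0, 0, 0, 0, 0, 0, 0]
-12 [-39, 0, 1, 0, 0, 0, 0, 0]
-6 [-29, 0, 0, 0, 0, 0, 1, -1]
[260, 201, 8, 29, 140] [518. 111.   2.]
[247, 201, 46, 47, 734] [485.  68.   0.]
[322, 224, 15, 4, 27] [488. -80.   5.]
[155, 233, 10, 18, 80] [439. 396.  13.]
[211, 234, 4, 2, 6] [458. 251.   6.]
[353, 240, 3, 2, 6] [ 447. -149.    1.]
[366, 241, 7, 3, 9] [ 445. -192.   -0.]
[152, 242, 3, 6, 10] [427. 413.  16.]
[240, 243, 6, 1, 6] [436. 166.  -0.]
[317, 245, 12, 3, 20] [431. -61.   5.]
[354, 244, 4, 2, 5] [ 436. -154.    1.]
[330, 246, 5, 3, 6] [426. -86.   5.]
[320, 253, 30, 17, 121] [389. -92.   1.]
dish: px raised>4: 202 of 716 vol mm3 17973
```

```bash
python3 -c "
from cell import *
print(job_done())"
```

```text
the job is handed in; nothing more can be done
None
```

The job is handed in at about 24 s of the 72 s allowed: the final depth check shows the tipped tray empty, the screws in the dish (not counted one by one) and no spill on the bench, the dish within about 1 mm of where it was, and the empty scoop back flat on the bench.

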